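# Put the third insulator away in the trainer case's hatch-covered well

### The job

Open the accessory well of the trainer case: take the hatch by its bow handle, lift it off its recessed seat and slide it along its channels to the other end of the case, leaving it lying flat there so that the well is fully uncovered. Then put the loose hexagonal insulator away with the two that stand in the well: upright on the tray floor, nested in the notch between them with its flat faces against theirs. Leave the other things on the bench where they are.

Things in the scene. Friction and masses are not known exactly. Their poses are not given: they have to be found in the camera images.
- case: Blue trainer case with aluminium edges, fixed, 230 (x) x 360 (y) x 80 mm high. Origin: centre of its underside on the bench; x from its instrument strip (robot side, 62 mm deep, knobs to z 95) to its rear, y along its length, z up. Well under the hatch in its -y half, flat deck in its +y half. Two channels along y, at x -53 to -39 and x 69 to 83, guide the hatch; end stops at y -157 and +157.
- well_seat (a point): Centre of the hatch's recessed seat (case x 15, y -80, z 54); axes as the case. The well's opening inside the seat: 108 (x) x 130 (y) mm. The seat lies 8 mm below the channels' runners. Channel lips at case z 77 to 80, along the whole length, overhang the hatch's edges: it can rise 18 mm over the seat and 10 mm over the runners, no more.
- park_place (a point): Where the hatch's origin comes when it lies on the runners in the +y half against the far end stop (case x 15, y 84, z 62), 164 mm from the seat's centre along case y. The runners begin at case y -3; the fixed deck between them is 2 mm lower.
- hatch: Bare aluminium hatch plate, 128 (x) x 146 (y) x 5 mm, about 0.3 kg, loose but captive in the channels with 4 mm of play at each edge. Origin: centre of the plate's underside; axes along the case's (within the play). It starts down in its seat over the well; to move along +y it must first be raised at least 8 mm.
- hatch_bar (a point): Middle of the bar of the hatch's black bow handle: a round bar 10 mm thick, 88 mm long along the hatch's x, its centre line 40 mm above the hatch's underside (35 mm above the plate's top). Free space on both y sides: it can be taken from above with the fingers closing along y.
- hex_insulator: The loose hexagonal standoff insulator: brown-red prism, 40 mm across flats (46 across corners), 40 mm high, 105 g, brass insert in its top, standing upright on the bench to the left or right of the case. Origin: centre of its underside, z up. Two flats face its own +y and -y (corners on +x and -x); the others follow every 60 degrees.
- mate_left: Identical insulator standing loose on the tray floor in the well (case z 7), touching mate_right flat to flat, against the tray's rear rim, on the +y side (starts at case x 33, y -60). Axes as hex_insulator; starts parallel to the case. The shallow tray is 93 (x) x 82 (y) mm inside with a 6 mm high rim.
- mate_right: Identical insulator beside mate_left, on the -y side (starts at case x 33, y -100, z 7).
- nest (a point): Point on the tray floor, fixed to the case (case x -1, y -80, z 7), where the underside centre of the third insulator comes when nested in the notch between the two mates, on their -x side, with its corners along case x. It then has 11 mm of play to the tray's front rim; the well's side walls are 45 mm from its +y and -y flats.
- round_insulator: Round insulator of the same material, 40 mm diameter, 40 mm high, on the bench on the other side of the case. Bystander. Origin: centre of its underside.
- multimeter: Yellow hand multimeter lying on the bench, 150 x 75 x 42 mm. Bystander. Origin: centre of its underside, x along its length.
- breadboard: White solderless breadboard lying on the bench, 165 x 55 x 13 mm. Bystander. Origin: centre of its underside, x along its length.

How it is judged:
On the way:
1. the hatch is off its seat and slid along its channels clear of the well, lying flat (y of hatch in the frame of case above 0.065 m and angle between hatch's own z axis and vertical below 0.05 rad), for 0.2 s.
At the end, for the whole second after the job is handed in: Hatch flat on the runners, origin beyond case y 65 mm. Hexagonal insulator upright on the tray floor within 12 mm of the nest, its axis at most 42.5 mm from each mate's, faces parallel within 0.1 rad (any of six ways). Mates upright on the tray floor, axes at most 42.5 mm apart. All at rest (y of hatch in the frame of case above 0.065 m and z of hatch in the frame of case between 0.059 and 0.066 m and angle between hatch's own z axis and vertical below 0.04 rad and z of each of hex_insulator, mate_left, mate_right in the frame of case below 0.01 m and angle between each of hex_insulator, mate_left, mate_right's own z axis and vertical below 0.06 rad and horizontal distance between hex_insulator and nest below 0.012 m and horizontal distance between hex_insulator and mate_left below 0.0425 m and horizontal distance between each of hex_insulator, mate_left and mate_right below 0.0425 m and (angle between the y axis of hex_insulator and the y axis of mate_left, either way round below 0.1 rad or angle between the y axis of hex_insulator and the y axis of mate_left, either way round between 0.947 and 1.147 rad) and linear speed of each of hex_insulator, hatch below 0.01 m/s); the robot touches nothing.
It fails at once if the round insulator, the multimeter or the breadboard is moved by more than 15 mm (distance of any of round_insulator, multimeter, breadboard from where it was at the start of the episode above 0.015 m).
It also fails if it takes over 58 s, if anything falls off the work surface, if the arm or the gripper's body presses on something with over 40 N, if the wrist force passes 120 N, or if a joint passes its speed limit or range.

### The arm

A 6-joint arm with a two-finger parallel gripper is mounted at the origin on the work surface. World frame = base frame: x ahead of the robot, y to its left, z up, the work surface at z = 0. Lengths are in m, angles in rad, forces in N, time in s.
With the tool pointing down it reaches from about 0.4 to 0.825 m from the base axis. Payload 7 kg.
Tool frame: the origin (TCP) lies at the centre of the arm's flange, where the gripper is bolted on; the fingertips stand 178 mm ahead of it and the grasp point (between the pads) lies 159 mm ahead of it; z points along the fingers, y is the direction in which the jaws open and shut (so a half turn about z gives the same grasp; the last joint's range is limited). The gripper opens to 88 mm and grips with 3 to 60 N. Pads are 19 mm wide; open, the fingers measure 130 mm over their backs; the gripper's body (78 mm by 193 mm) begins 47 mm behind the grasp point.
Start: joints at [-0.927, 0.359, 0.012, 0, -1.224, -0.288], TCP at [0.235, -0.633, 0.405] pointing down, gripper open.
Joint ranges: [-3.07, 3.07], [-1.43, 2.12], [-1.02, 1.25], [-3.03, 1.67], [-3.05, -0], [-3.03, 3.03]. Speed limits (rad/s): [2.39, 2.39, 3.01, 3.14, 3.14, 3.14].

### API

Orientations are given as [roll, pitch, yaw] about the fixed x, y, z axes, in that order (R = Rz(yaw) Ry(pitch) Rx(roll)).
In Python, from station import * gives the robot as it stands.
- The arm moves only by the tool send_rows, never from a script. Its argument "motion" is a list of rows, each an object with "offset": the shift along the tool's x, y, z in cm, a list of three; "turn": the turn about the tool's z in degrees. In form: [{"offset": [x, y, z], "turn": turn}, ...]. A call has 1 to 8 rows; each row is the pose to reach, as a shift and turn from the pose commanded when the call began, along the tool's axes at that moment; what a row does not reach only later rows make up. A row lasts 1/10 s, in which the tool goes at most 50 mm and 8.59 degrees, less where a joint would pass 70% of its speed; a pose out of reach is approached as far as the arm can. A call with a gripper value outside its range is refused whole. "hand" is the opening, from -1 (shut) to 1 (fully open), set as the call begins (left out, the last holds). The fingers move at their own pace and stop on an object; "squeeze" is the grip in N (left out, the last holds). Time passes only in rows, so rows that repeat a pose let the fingers close. It gives the time, the measured TCP pose, the force and the opening at its end, in the units of the state.
- get_state(): the state, without advancing time (a new reading comes with each control period).
- grab_frame(name): name is "scene" or "top"; returns a dict with "frame" (400x640x3 uint8, blue, green, red), "range_z" (400x640 float32, m along the optical axis (not along the pixel's ray), 0 where there is no reading), "vertical_fov" (degrees; the focal length in pixels is half the picture's height over the tangent of half this angle, whatever the lens; pixels are square), "cx", "cy" (the principal point, pixels), "k1" (the pictures are not rectified: a ray, as slopes to the right and down, at radius r is drawn at 1 + k1 r^2 times it, then the intrinsics apply), "cam_to_world" (4x4, takes a point from camera to world coordinates). Camera axes: x right, y up, looking along -z (the intrinsics and any distortion apply to the point x, -y, -z); pixel columns grow to the right and rows downward; lengths in m; the calibration is good to about 2 mm. A picture is of the moment at which its call begins.
- job_done(): hands the job in, once; it reports no verdict.
The state is a dict: "t": time; "q": joint angles; "qd": joint speeds; "joint_efforts": joint torques, N m; "eef_pos": TCP position; "ee_rot": TCP orientation; "force": force on the tool from outside, world axes, zero at the start; "moment": the same for the moment, N m; "width": finger opening in m.
Only numpy, scipy, OpenCV 4.12 (cv2) and the standard library are available. Lean on these libraries where they do the work, as an engineer would, in place of code of your own. Each camera call takes 0.05 s, during which the arm holds its last target. There are 200 camera calls.

## Working session

There is one attempt and no reset: what is moved stays moved. The work goes in short steps, Python scripts to look and compute and a tool call to move; the robot and the scene stay as the last step left them, time stands still between calls to the robot, and variables do not carry over. Pictures are saved under pics/ and viewed, about 8 in all and at most 12, crops included, and the job is handed in when it is done.

Besides the shell and the picture viewer there is one more tool, called after "Request:" as name(argument=value, ...), one argument or row to a line, values as JSON. send_rows: Moves the arm, as the interface text tells. Its arguments: {"type":"object","properties":{"motion":{"type":"array"},"hand":{"type":"number"},"squeeze":{"type":"number"}},"required":["motion"]}

```bash
mkdir -p pics; cat > h.py <<'E'
from station import *
import numpy as np, cv2
def K(f):
    h=f["frame"].shape[0]; return h/2/np.tan(np.radians(f["vertical_fov"])/2)
def cloud(f):
    H,W=f["range_z"].shape; fl=K(f)
    u,v=np.meshgrid(np.arange(W),np.arange(H))
    M=np.array([[fl,0,f["cx"]],[0,fl,f["cy"]],[0,0,1.]])
    p=np.stack([u,v],-1).reshape(-1,1,2).astype(float)
    n=cv2.undistortPoints(p,M,np.array([f["k1"],0,0,0.])).reshape(H,W,2)
    d=f["range_z"]; P=np.stack([n[...,0]*d,-n[...,1]*d,-d,np.ones_like(d)],-1)
    return (P@np.array(f["cam_to_world"]).T)[...,:3]
E
python3 - <<'E'
from h import *
import pickle
for n in ("top","scene"):
    f=grab_frame(n); pickle.dump(f,open(n+".pkl","wb")); cv2.imwrite(f"pics/{n}0.png",f["frame"])
    print(n,f["vertical_fov"],f["cx"],f["cy"],f["k1"],np.round(f["cam_to_world"],3).tolist())
print(get_state())
E
```

```text
top 57.61951960465487 323.0136416899814 197.59699820044082 -0.036957981535722606 [[-0.005, 0.991, -0.134, 0.417], [-1.0, -0.005, -0.003, -0.002], [-0.004, 0.134, 0.991, 0.991], [0.0, 0.0, 0.0, 1.0]]
scene 57.90367897432842 322.0852010009313 198.32231472880102 0.022960168618113824 [[-0.751, -0.526, 0.4, 0.921], [0.661, -0.58, 0.477, 0.433], [-0.019, 0.622, 0.783, 0.757], [0.0, 0.0, 0.0, 1.0]]
{'t': 0.1, 'q': array([-9.26903677e-01,  3.59285133e-01,  1.11118681e-02, -2.79264170e-04,
       -1.22408969e+00, -2.88069971e-01]), 'qd': array([ 0.00040856, -0.00265993,  0.00193893,  0.00094191, -0.0001292 ,
       -0.00072312]), 'joint_efforts': array([-2.23551098e-03, -5.84163308e+01,  2.93752635e+01,  7.01554298e+00,
        1.01308632e-02, -3.34057074e-05]), 'eef_pos': array([ 0.23504789, -0.63255408,  0.40382413]), 'ee_rot': array([ 3.14011187e+00, -1.64985579e-04, -2.78586494e+00]), 'force': array([-0.36770473,  0.38586245,  0.09248364]), 'moment': array([-0.01277841,  0.03151281,  0.02917636]), 'width': 0.08773637664525706}
```

View pics/top0.png

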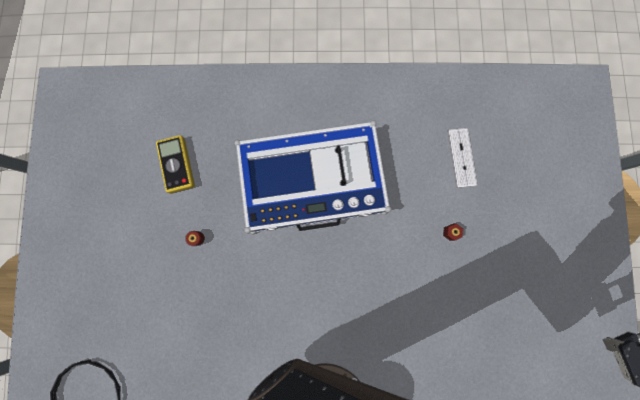

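View pics/scene0.png

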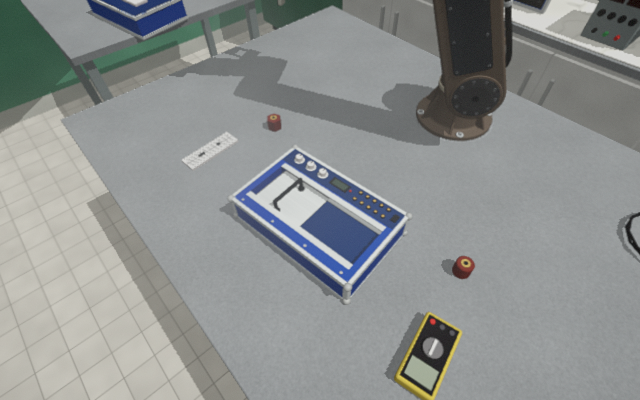

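Top view: the case is centred near (313,177) with the hatch on its right and bar near (341,165). The insulators are at (195,238) and (454,232). Next I'll enlarge them and get the case pose from depth.

```bash
python3 - <<'E'
from h import *
import pickle
f=pickle.load(open("top.pkl","rb")); P=cloud(f); im=f["frame"]
a=cv2.resize(im[212:258,172:222],None,fx=8,fy=8,interpolation=cv2.INTER_CUBIC)
b=cv2.resize(im[206:252,430:480],None,fx=8,fy=8,interpolation=cv2.INTER_CUBIC)
cv2.imwrite("pics/c1.png",np.hstack([a,b])[:, :800])
z=P[...,2]; print("table z",np.median(z[250:300,200:300]))
# case: high pixels in region
m=np.zeros(z.shape,bool); m[115:235,230:395]=1
m1=m&(z>0.068)&(z<0.086); 
r=cv2.minAreaRect(P[m1][:,:2].astype(np.float32)); print("case",r,cv2.boxPoints(r).tolist())
for n,(u0,u1,v0,v1) in dict(L=(175,220,215,260),R=(435,480,210,255)).items():
    s=np.zeros(z.shape,bool); s[v0:v1,u0:u1]=1; s&=(z>0.034)&(z<.05)
    q=P[s]; print(n,len(q),q.mean(0),cv2.minAreaRect(q[:,:2].astype(np.float32)),cv2.minEnclosingCircle(q[:,:2].astype(np.float32)))
s=np.zeros(z.shape,bool); s[140:190,330:355]=1; s&=(z>0.088)
q=P[s]; print("bar",len(q),q.mean(0),cv2.minAreaRect(q[:,:2].astype(np.float32)))
for (u,v) in [(320,155),(325,170),(365,170),(360,150),(280,175)]: print(u,v,P[v,u])
E
```

```text
table z 0.0005813842339605912
case ((0.5971156358718872, 0.031574904918670654), (0.24359551072120667, 0.3695770800113678), 8.395468711853027) [[0.4496430456638336, 0.19660016894340515], [0.5036031007766724, -0.16901648044586182], [0.7445882558822632, -0.13345035910606384], [0.690628170967102, 0.23216629028320312]]
L 191 [0.44028466 0.34339987 0.0405809 ] ((0.44033053517341614, 0.3438129425048828), (0.03920677304267883, 0.036619096994400024), 89.11017608642578) ((0.44086337089538574, 0.3436930179595947), 0.020203961059451103)
R 216 [ 0.45365354 -0.34269459  0.0399892 ] ((0.45375630259513855, -0.34344130754470825), (0.0399511381983757, 0.04489763081073761), 21.980552673339844) ((0.45385006070137024, -0.3437868654727936), 0.022905953228473663)
bar 152 [ 0.61573951 -0.04339277  0.13366591] ((0.542547345161438, -0.033594321459531784), (0.030523240566253662, 0.2573181986808777), 82.54461669921875)
320 155 [0.6555913  0.00876418 0.0594238 ]
325 170 [ 0.6148004  -0.00415129  0.06182603]
365 170 [ 0.61484782 -0.10868791  0.05908056]
360 150 [ 0.66935205 -0.09690399  0.05645859]
280 175 [0.6019213  0.11287309 0.06325928]
```

View pics/c1.png

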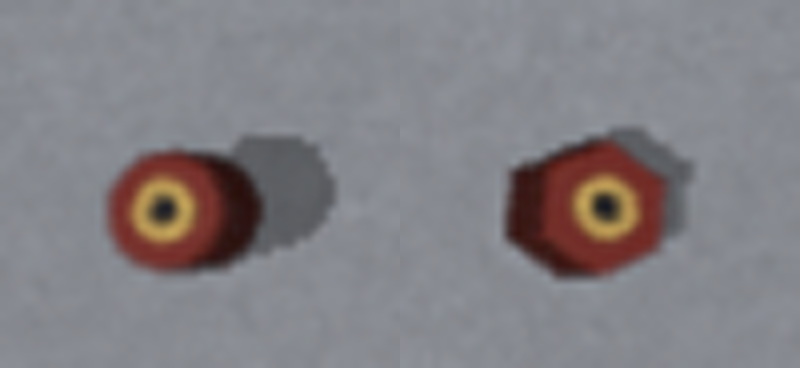

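The right-hand insulator at (454,232) is the hexagon, with corners roughly along image vertical (world x). The left one is round. Next I'll refine the case pose, bar and hex yaw using both clouds.

```bash
cat >> h.py <<'E'
def go(p,yawdeg,s=None):
    """offset(cm)/turn to bring grasp point to world p with tool yaw"""
    from scipy.spatial.transform import Rotation as R
    s=s or get_state(); r=R.from_euler("xyz",s["ee_rot"]).as_matrix()
    g=s["eef_pos"]+0.159*r[:,2]
    # target tcp assumes vertical tool
    d=np.array(p)+[0,0,.159]-s["eef_pos"]
    t=-(yawdeg-np.degrees(s["ee_rot"][2])); t=(t+180)%360-180
    print("t",round(s["t"],2),"grasp pt",np.round(g,4),"yaw",np.degrees(s["ee_rot"][2]).round(2),"tilt",np.degrees(np.arccos(-r[2,2])).round(2),"w",round(s["width"],4))
    print("  offset cm",np.round(r.T@d*100,2),"turn",round(t,2))
E
python3 - <<'E'
from h import *
import pickle
from scipy.optimize import minimize
for n in ("top","scene"):
    f=pickle.load(open(n+".pkl","rb")); P=cloud(f).reshape(-1,3)
    m=(abs(P[:,0]-.597)<.16)&(abs(P[:,1]-.03)<.21)&(P[:,2]>.074)&(P[:,2]<.084); Q=P[m]
    best=min(np.arange(4,13,.1),key=lambda a:np.prod([np.ptp(np.percentile(Q[:,:2]@v,[1,99])) for v in (np.array([np.cos(np.radians(a)),np.sin(np.radians(a))]),np.array([-np.sin(np.radians(a)),np.cos(np.radians(a))]))]))
    a=np.radians(best); ex=np.array([np.cos(a),np.sin(a)]); ey=np.array([-ex[1],ex[0]])
    px=np.percentile(Q[:,:2]@ex,[.7,99.3]); py=np.percentile(Q[:,:2]@ey,[.7,99.3])
    c=px.mean()*ex+py.mean()*ey; print(n,len(Q),"yaw",best,"size",np.ptp(px),np.ptp(py),"c",c,"seat",c+.015*ex-.08*ey)
    b=(abs(P[:,0]-.61)<.07)&(abs(P[:,1]+.044)<.03)&(P[:,2]>.088)&(P[:,2]<.105)
    q=P[b]; r=cv2.minAreaRect(q[:,:2].astype(np.float32)); print(" bar",len(q),q.mean(0),r)
    h=(abs(P[:,0]-.454)<.035)&(abs(P[:,1]+.343)<.035)&(P[:,2]>.034)&(P[:,2]<.046); q=P[h][:,:2].astype(np.float32)
    w=[np.ptp(q@np.array([-np.sin(t),np.cos(t)]))+np.ptp(q@np.array([-np.sin(t+np.pi/3),np.cos(t+np.pi/3)]))+np.ptp(q@np.array([-np.sin(t-np.pi/3),np.cos(t-np.pi/3)])) for t in np.radians(np.arange(-30,30))]
    k=np.argsort(w)[:4]; print(" hex",len(q),cv2.minEnclosingCircle(q),k-30,np.array(w)[k]/3)
    im=f["frame"]
f=pickle.load(open("top.pkl","rb"))
cv2.imwrite("pics/c2.png",cv2.resize(f["frame"][115:240,230:395],None,fx=4.7,fy=4.7,interpolation=cv2.INTER_CUBIC))
E
```

```text
top 7195 yaw 8.199999999999985 size 0.23198222981588007 0.3581279608765738 c [0.59769871 0.03115508] seat [ 0.62395567 -0.04588758]
 bar 146 [ 0.62390869 -0.04510339  0.09843322] ((0.6242246627807617, -0.04542331397533417), (0.0953349769115448, 0.009891579858958721), 8.327788352966309)
 hex 216 ((0.45385006070137024, -0.3437868654727936), 0.022905953228473663) [ -9  -8 -10 -11] [0.04042628 0.04044999 0.04050377 0.04068229]
scene 7471 yaw 8.099999999999985 size 0.2325879129602108 0.36080394912294533 c [0.59997641 0.03210809] seat [ 0.62609886 -0.04498028]
 bar 163 [ 0.62995282 -0.04125533  0.09734029] ((0.6283081769943237, -0.042856186628341675), (0.09601374715566635, 0.009843473322689533), 8.508975982666016)
 hex 111 ((0.4561414122581482, -0.34331175684928894), 0.023490887135267258) [-6 -5 -7 -4] [0.04144858 0.04152075 0.04156756 0.04162304]
```

View pics/c2.png

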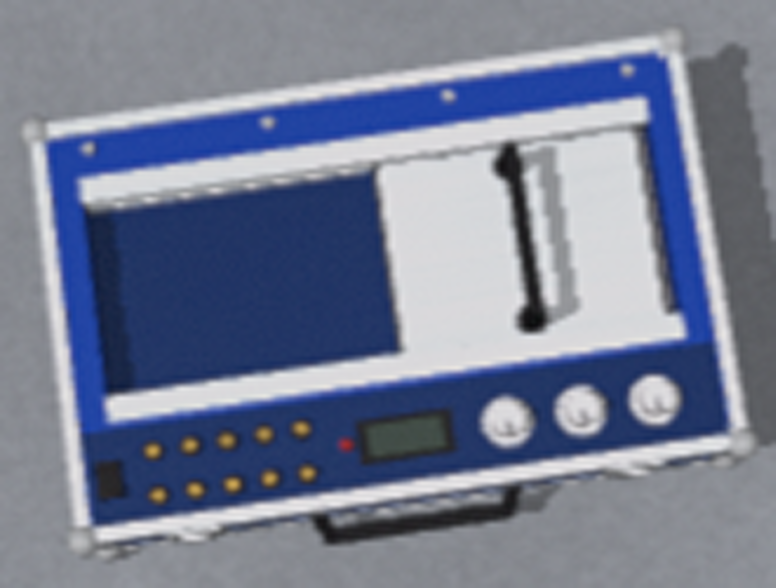

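The crop confirms the hatch on the right, with the bow bar running from (508,165) to (532,318), square to the case length. Case yaw is about 8.3° and the seat is near (0.625,-0.045). I'll work out the approach now.

```bash
python3 -c "
from h import *
go([.625,-.0455,.20],-171.7)"
```

```text
t 0.1 grasp pt [ 0.2349 -0.6323  0.2448] yaw -159.62 tilt 0.09 w 0.0877
  offset cm [-57.    41.44   4.53] turn 12.08
```

Request:
send_rows(
  motion=[
    {"offset": [-4, 2.9, 0], "turn": 0},
    {"offset": [-8, 5.8, 0], "turn": 2},
    {"offset": [-12, 8.7, 0], "turn": 4},
    {"offset": [-16, 11.6, 0], "turn": 6},
    {"offset": [-20, 14.5, 0], "turn": 8},
    {"offset": [-24, 17.4, 0], "turn": 10},
    {"offset": [-28, 20.3, 0], "turn": 12},
    {"offset": [-28.5, 20.7, 0], "turn": 12.1},
  ],
  hand=1,
  squeeze=40,
)

```text
t: 0.9
eef_pos: [0.4322, -0.3358, 0.4046]
ee_rot: [3.141, 0.001, -2.994]
force: [0.1, 0.1, 0.7]
width: 0.0876
```

```bash
python3 -c "
from h import *
go([.625,-.0455,.20],-171.7)"
```

```text
t 0.9 grasp pt [ 0.4323 -0.3358  0.2456] yaw -171.55 tilt 0.04 w 0.0876
  offset cm [-23.33  25.88   4.59] turn 0.15
```

Request:
send_rows(
  motion=[
    {"offset": [-3.3, 3.7, 0], "turn": 0},
    {"offset": [-6.6, 7.4, 0], "turn": 0},
    {"offset": [-10, 11.1, 0], "turn": 0},
    {"offset": [-13.3, 14.8, 1], "turn": 0},
    {"offset": [-16.6, 18.5, 2], "turn": 0},
    {"offset": [-20, 22.2, 3], "turn": 0},
    {"offset": [-23.3, 25.9, 4.6], "turn": 0},
    {"offset": [-23.3, 25.9, 4.6], "turn": 0},
  ],
)

```text
t: 1.7
eef_pos: [0.6252, -0.0458, 0.3556]
ee_rot: [3.141, -0.003, -2.994]
force: [-0.8, -1.3, 0.2]
width: 0.0878
```

```bash
python3 - <<'E'
from h import *
go([.625,-.0455,.094],-171.7)
f=grab_frame("scene"); cv2.imwrite("pics/s1.png",cv2.resize(f["frame"][60:310,190:450],None,fx=2.3,fy=2.3,interpolation=cv2.INTER_CUBIC))
E
```

```text
t 1.7 grasp pt [ 0.6246 -0.0458  0.1966] yaw -171.53 tilt 0.19 w 0.0878
  offset cm [-0.02  0.03 10.26] turn 0.17
```

View pics/s1.png

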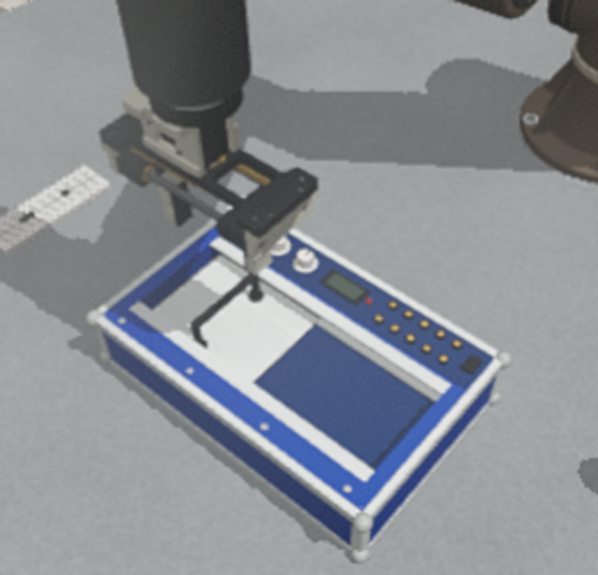

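The scene crop shows the open gripper above the hatch, jaws along the case length, with the bar from (200,335) to (255,292) between the fingers. Descending and gripping.

Request:
send_rows(
  motion=[
    {"offset": [0, 0, 2.5], "turn": 0},
    {"offset": [0, 0, 5], "turn": 0},
    {"offset": [0, 0, 7], "turn": 0},
    {"offset": [0, 0, 8.5], "turn": 0},
    {"offset": [0, 0, 9.5], "turn": 0},
    {"offset": [0, 0, 10.1], "turn": 0},
    {"offset": [0, 0, 10.1], "turn": 0},
  ],
)

```text
t: 2.45
eef_pos: [0.6231, -0.0501, 0.2573]
ee_rot: [-3.142, -0.001, -2.998]
force: [-0.2, -0.9, 0.4]
width: 0.0876
```

Request:
send_rows(
  motion=[
    {"offset": [0, 0, 0], "turn": 0},
    {"offset": [0, 0, 0], "turn": 0},
    {"offset": [0, 0, 0], "turn": 0},
    {"offset": [0, 0, 0], "turn": 0},
    {"offset": [0, 0, 0], "turn": 0},
    {"offset": [0, 0, 0], "turn": 0},
    {"offset": [0, 0, 0], "turn": 0},
    {"offset": [0, 0, 0], "turn": 0},
  ],
  hand=-1,
  squeeze=40,
)

```text
t: 3.25
eef_pos: [0.6234, -0.0495, 0.2576]
ee_rot: [-3.142, -0.0, -2.997]
force: [-0.1, -0.0, 0.8]
width: 0.0288
```

Request:
send_rows(
  motion=[
    {"offset": [0, 0, 0.3], "turn": 0},
    {"offset": [0, 0, 0.3], "turn": 0},
    {"offset": [0, 0, 0.3], "turn": 0},
    {"offset": [0, 0, 0.3], "turn": 0},
    {"offset": [0, 0, 0.3], "turn": 0},
    {"offset": [0, 0, 0.3], "turn": 0},
  ],
)

```text
t: 3.85
eef_pos: [0.6232, -0.0496, 0.2545]
ee_rot: [3.142, -0.001, -2.997]
force: [-0.1, -0.6, -2.9]
width: 0.0086
```

```bash
python3 -c "
from h import *
go([.625,-.0455,.094],-171.7);s=get_state();print(s['force'],s['moment'])"
```

```text
t 3.85 grasp pt [ 0.6232 -0.0496  0.0955] yaw -171.72 tilt 0.03 w 0.0086
  offset cm [-0.23  0.38  0.14] turn -0.02
[-0.05090541 -0.57853642 -2.91521393] [ 0.00610964 -0.05825555 -0.02028022]
```

Request:
send_rows(
  motion=[
    {"offset": [0, 0, -0.4], "turn": 0},
    {"offset": [0, 0, -0.8], "turn": 0},
    {"offset": [0, 0, -1.2], "turn": 0},
    {"offset": [0, 0, -1.35], "turn": 0},
    {"offset": [0, 0, -1.35], "turn": 0},
  ],
)

```text
t: 4.35
eef_pos: [0.6235, -0.0495, 0.2687]
ee_rot: [3.142, 0.001, -2.997]
force: [0.3, -0.0, -2.4]
width: 0.0087
```

```bash
python3 - <<'E'
from h import *
s=get_state();print(s['force'],s['moment'],s['width'])
a=np.radians(8.3);e=np.array([-np.sin(a),np.cos(a),0])
go(np.array([.6232,-.0496,.109])+.16*e,-171.7)
f=grab_frame("scene"); P=cloud(f); P=P.reshape(-1,3)
ex=np.array([e[1],-e[0]]); d=P[:,:2]-[.599,.0315]; cx=d@ex; cy=d@e[:2]
for lo,hi in((-150,-125),(-125,-110),(-50,-35),(-35,-15)):
    m=(cx>-.03)&(cx<.06)&(cy>lo/1e3)&(cy<hi/1e3)&(P[:,2]<.09); print(lo,m.sum(),np.median(P[m,2]) if m.any() else 0)
E
```

```text
[ 0.26844973 -0.02970506 -2.39143719] [-0.02173701 -0.0092185  -0.00798889] 0.00869559814329315
t 4.35 grasp pt [ 0.6236 -0.0495  0.1097] yaw -171.71 tilt 0.05 w 0.0087
  offset cm [ 0.03 15.99  0.07] turn -0.01
-150 179 0.0737858719025054
-125 83 0.07381115584397668
-50 179 0.0734982122628488
-35 259 0.07379213558765663
```

The hatch hangs level, its plate top at 73.7 mm, about 6 mm over the runners. Sliding it.

Request:
send_rows(
  motion=[
    {"offset": [0, 1.5, 0], "turn": 0},
    {"offset": [0, 4, 0], "turn": 0},
    {"offset": [0, 6.5, 0], "turn": 0},
    {"offset": [0, 9, 0], "turn": 0},
    {"offset": [0, 11.5, 0], "turn": 0},
    {"offset": [0, 13.5, 0], "turn": 0},
    {"offset": [0, 15, 0], "turn": 0},
    {"offset": [0, 15.5, 0], "turn": 0},
  ],
)

```text
t: 5.2
eef_pos: [0.6008, 0.1056, 0.2681]
ee_rot: [3.141, -0.0, -2.995]
force: [0.7, -0.0, -2.3]
width: 0.0088
```

```bash
python3 -c "
from h import *
s=get_state();print(s['force'],s['moment'],s['width'],s['eef_pos']);a=np.radians(8.3);print((s['eef_pos'][:2]-[.599,.0315])@np.array([[np.cos(a),-np.sin(a)],[np.sin(a),np.cos(a)]]))"
```

```text
[ 0.68262519 -0.02287566 -2.3039763 ] [-0.061794    0.00773317  0.014362  ] 0.008798514608290457 [0.6007511  0.10558487 0.26809214]
[0.01242737 0.07305611]
```

Request:
send_rows(
  motion=[
    {"offset": [0, 0.3, 0], "turn": 0},
    {"offset": [0, 0.5, 0.2], "turn": 0},
    {"offset": [0, 0.5, 0.4], "turn": 0},
    {"offset": [0, 0.5, 0.6], "turn": 0},
    {"offset": [0, 0.5, 0.7], "turn": 0},
    {"offset": [0, 0.5, 0.7], "turn": 0},
  ],
)

```text
t: 5.8
eef_pos: [0.6003, 0.1083, 0.2622]
ee_rot: [-3.141, 0.0, -2.997]
force: [-4.5, 1.1, 7.0]
width: 0.0089
```

Request:
send_rows(
  motion=[
    {"offset": [0, 0, 0], "turn": 0},
    {"offset": [0, 0, 0], "turn": 0},
    {"offset": [0, 0, 0], "turn": 0},
    {"offset": [0, 0, 0], "turn": 0},
    {"offset": [0, 0, 0], "turn": 0},
    {"offset": [0, 0, 0], "turn": 0},
    {"offset": [0, 0, 0], "turn": 0},
    {"offset": [0, 0, 0], "turn": 0},
  ],
  hand=1,
)

```text
t: 6.6
eef_pos: [0.6003, 0.1088, 0.2611]
ee_rot: [-3.142, -0.0, -2.997]
force: [-0.2, -0.7, 0.0]
width: 0.0672
```

Request:
send_rows(
  motion=[
    {"offset": [0, 0, -2], "turn": 0},
    {"offset": [0, 0, -5], "turn": 0},
    {"offset": [0, 0, -9], "turn": 0},
    {"offset": [0, 0, -13], "turn": 0},
    {"offset": [0, 0, -13], "turn": 0},
  ],
)

```text
t: 7.1
eef_pos: [0.6017, 0.1091, 0.3977]
ee_rot: [3.14, 0.01, -2.996]
force: [0.5, -0.5, -0.3]
width: 0.0877
```

```bash
python3 - <<'E'
from h import *
go([.455,-.3435,.20],-186)
f=grab_frame("scene"); P=cloud(f).reshape(-1,3)
a=np.radians(8.3);e=np.array([-np.sin(a),np.cos(a)]);ex=np.array([e[1],-e[0]]); d=P[:,:2]-[.599,.0315]; cx=d@ex; cy=d@e
for lo,hi in((0,10),(10,20),(30,50),(95,115),(120,150),(150,158)):
    m=(cx>-.03)&(cx<.06)&(cy>lo/1e3)&(cy<hi/1e3)&(P[:,2]<.09); print(lo,m.sum(),np.median(P[m,2]) if m.any() else 0)
cv2.imwrite("pics/s2.png",cv2.resize(f["frame"][60:310,190:450],None,fx=2.3,fy=2.3,interpolation=cv2.INTER_CUBIC))
E
```

```text
t 7.1 grasp pt [0.6032 0.1096 0.2387] yaw -171.67 tilt 0.58 w 0.0877
  offset cm [ 21.11 -42.66   3.59] turn 14.33
0 83 0.06724748553113569
10 138 0.0673393477152307
30 274 0.06761415270199861
95 307 0.06765520761595856
120 514 0.06729455221038161
150 40 0.07952965341228763
```

View pics/s2.png

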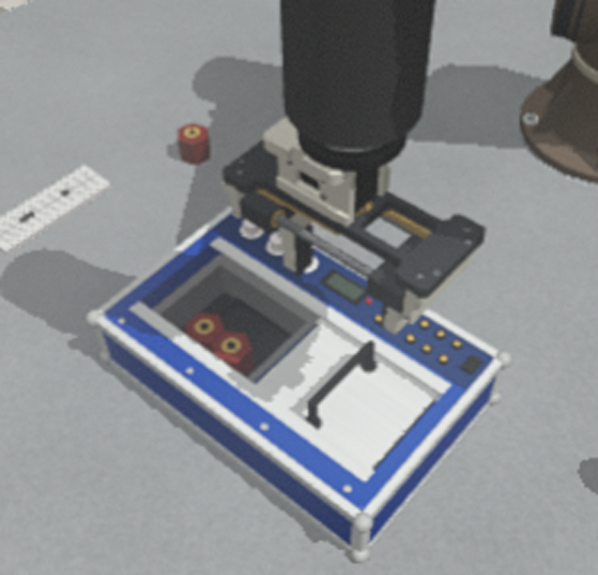

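The hatch lies level on the runners, plate top at about 67 mm, with the bar near (340,385). The well is open, with the mates at (205,328) and (232,345). The hex at (193,140) is untouched. Moving to the hex now.

Request:
send_rows(
  motion=[
    {"offset": [2.1, -4.2, 0], "turn": 0},
    {"offset": [4.2, -8.5, 0], "turn": 2},
    {"offset": [6.3, -12.8, 0], "turn": 4},
    {"offset": [8.4, -17, 0], "turn": 7},
    {"offset": [10.5, -21.3, 0], "turn": 9},
    {"offset": [12.7, -25.6, 0], "turn": 11},
    {"offset": [14.8, -30, 0], "turn": 13},
    {"offset": [16.9, -34, 0], "turn": 14.3},
  ],
)

```text
t: 7.95
eef_pos: [0.4809, -0.2537, 0.3903]
ee_rot: [3.141, -0.001, 3.035]
force: [1.5, -0.0, -0.1]
width: 0.0876
```

Request:
send_rows(
  motion=[
    {"offset": [0, 0, 0], "turn": 0},
    {"offset": [0, 0, 0], "turn": 0},
  ],
)

```text
t: 8.15
eef_pos: [0.4813, -0.253, 0.3902]
ee_rot: [3.141, -0.001, 3.034]
force: [0.9, 1.0, 0.2]
width: 0.0873
```

```bash
python3 - <<'E'
from h import *
go([.451,-.3435,.12],-186)
a=np.radians(8.3);e=np.array([-np.sin(a),np.cos(a)]);ex=np.array([e[1],-e[0]])
for n in("top","scene"):
    f=grab_frame(n); P=cloud(f).reshape(-1,3)
    d=P[:,:2]-[.599,.0315]; cx=d@ex; cy=d@e
    m=(cx>0)&(cx<.07)&(cy>-.135)&(cy<-.03)&(P[:,2]>.038)&(P[:,2]<.053); q=P[m][:,:2].astype(np.float32)
    r=cv2.minAreaRect(q); print(n,m.sum(),"mates",r,"case",(np.array(r[0])-[.599,.0315])@np.stack([ex,e],1))
    h=(abs(P[:,0]-.454)<.035)&(abs(P[:,1]+.343)<.035)&(P[:,2]>.034)&(P[:,2]<.046); print(" hex",cv2.minEnclosingCircle(P[h][:,:2].astype(np.float32)))
    if n=="top": cv2.imwrite("pics/t2.png",cv2.resize(f["frame"][115:260,330:480],None,fx=4,fy=4,interpolation=cv2.INTER_CUBIC))
E
```

```text
t 8.15 grasp pt [ 0.4811 -0.2529  0.2312] yaw 173.83 tilt 0.09 w 0.0873
  offset cm [ 2.02 -9.33 11.12] turn -0.17
top 0 mates ((0.0, 0.0), (0.0, 0.0), 0.0) case [-0.59727317  0.0552993 ]
 hex ((0.4515799283981323, -0.34307193756103516), 0.021344667300581932)
scene 387 mates ((0.641776978969574, -0.04267833009362221), (0.04291921108961105, 0.08107241243124008), 7.548348426818848) case [ 0.03162082 -0.07957649]
 hex ((0.45804980397224426, -0.34273484349250793), 0.022940613329410553)
```

View pics/t2.png

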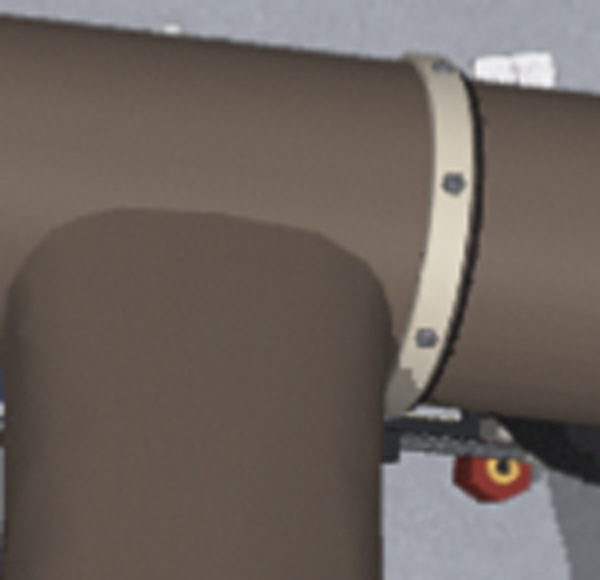

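The top view is mostly blocked by the arm; the hex shows at (497,470), still in place. The scene cloud puts the mates at case (32,-80), as listed. Approaching the hex.

Request:
send_rows(
  motion=[
    {"offset": [0.7, -3, 3], "turn": 0},
    {"offset": [1.4, -6, 6], "turn": 0},
    {"offset": [2, -8.5, 8.5], "turn": 0},
    {"offset": [2, -9.3, 10], "turn": 0},
    {"offset": [2, -9.3, 11], "turn": 0},
    {"offset": [2, -9.3, 11], "turn": 0},
  ],
)

```text
t: 8.85
eef_pos: [0.4527, -0.3413, 0.2797]
ee_rot: [3.141, -0.003, 3.038]
force: [0.5, 1.0, -0.3]
width: 0.0878
```

```bash
python3 - <<'E'
from h import *
go([.451,-.3435,.034],-186)
f=grab_frame("scene"); cv2.imwrite("pics/s3.png",cv2.resize(f["frame"][30:170,180:340],None,fx=4,fy=4,interpolation=cv2.INTER_CUBIC))
E
```

```text
t 8.85 grasp pt [ 0.4523 -0.3411  0.1207] yaw 174.04 tilt 0.15 w 0.0878
  offset cm [ 0.12 -0.25  8.67] turn 0.04
```

View pics/s3.png

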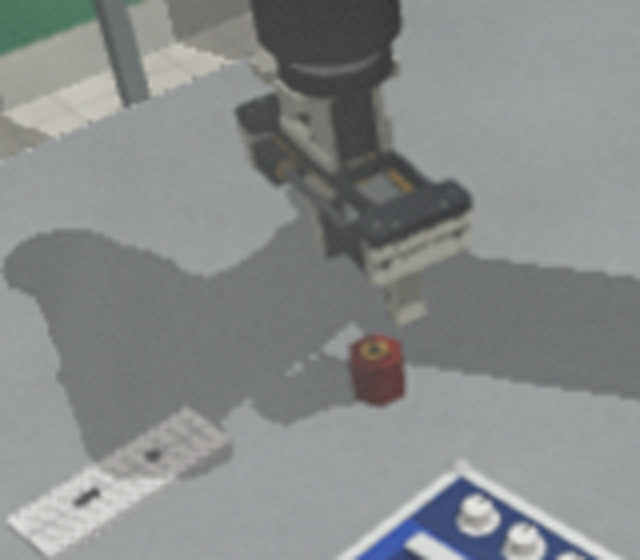

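The open gripper is straight above the hex at (378,370). Descending and closing.

Request:
send_rows(
  motion=[
    {"offset": [0.1, -0.2, 2.5], "turn": 0},
    {"offset": [0.1, -0.2, 5], "turn": 0},
    {"offset": [0.1, -0.2, 7], "turn": 0},
    {"offset": [0.1, -0.2, 8.2], "turn": 0},
    {"offset": [0.1, -0.2, 8.7], "turn": 0},
    {"offset": [0.1, -0.2, 8.7], "turn": 0},
  ],
)

```text
t: 9.5
eef_pos: [0.4518, -0.344, 0.1945]
ee_rot: [-3.141, 0.0, 3.038]
force: [0.3, -0.4, 0.1]
width: 0.0881
```

Request:
send_rows(
  motion=[
    {"offset": [0, 0, 0], "turn": 0},
    {"offset": [0, 0, 0], "turn": 0},
    {"offset": [0, 0, 0], "turn": 0},
    {"offset": [0, 0, 0], "turn": 0},
    {"offset": [0, 0, 0], "turn": 0},
    {"offset": [0, 0, 0], "turn": 0},
    {"offset": [0, 0, 0], "turn": 0},
    {"offset": [0, 0, 0], "turn": 0},
  ],
  hand=-1,
  squeeze=25,
)

```text
t: 10.3
eef_pos: [0.4513, -0.3443, 0.1942]
ee_rot: [-3.142, -0.0, 3.037]
force: [-0.5, -0.8, 1.0]
width: 0.0399
```

Request:
send_rows(
  motion=[
    {"offset": [0, 0, 0], "turn": 0},
    {"offset": [0, 0, 0], "turn": 0},
    {"offset": [0, 0, 0], "turn": 0},
  ],
)

```text
t: 10.6
eef_pos: [0.4513, -0.3443, 0.1942]
ee_rot: [-3.142, -0.0, 3.037]
force: [0.1, -0.1, 0.6]
width: 0.0394
```

```bash
python3 -c "
from h import *
go([.451,-.3435,.034],-186); s=get_state(); print(s['force'],s['moment'])"
```

```text
t 10.6 grasp pt [ 0.4512 -0.3443  0.0352] yaw 173.99 tilt 0.0 w 0.0394
  offset cm [0.03 0.08 0.12] turn -0.01
[ 0.05394853 -0.14129039  0.63757084] [-0.03721874  0.12682427  0.00650056]
```

Width is 39.4 mm, so it is gripped across flats. Lifting, and checking where the hex sits in the hand.

Request:
send_rows(
  motion=[
    {"offset": [0, 0, -1.5], "turn": 0},
    {"offset": [0, 0, -4], "turn": 0},
    {"offset": [0, 0, -8], "turn": 0},
    {"offset": [0, 0, -12], "turn": 0},
    {"offset": [0, 0, -15], "turn": 0},
    {"offset": [0, 0, -16], "turn": 0},
    {"offset": [0, 0, -16], "turn": 0},
  ],
)

```text
t: 11.3
eef_pos: [0.4514, -0.3443, 0.3555]
ee_rot: [-3.141, 0.003, 3.037]
force: [0.1, 0.5, -1.5]
width: 0.0398
```

```bash
python3 - <<'E'
from h import *
a=np.radians(8.3);e=np.array([-np.sin(a),np.cos(a)]);ex=np.array([e[1],-e[0]])
n=np.array([.599,.0315])-.005*ex-.08*e   # grip point 4 mm to -x of nest
print("grip tgt",n); go([*n,.16],-171.7)
E
```

```text
grip tgt [ 0.60560087 -0.04838384]
t 11.3 grasp pt [ 0.4519 -0.3444  0.1965] yaw 173.99 tilt 0.17 w 0.0398
  offset cm [-12.22  31.05   3.67] turn -14.31
```

Request:
send_rows(
  motion=[
    {"offset": [-1.5, 3.8, 0], "turn": -2},
    {"offset": [-3, 7.7, 0], "turn": -4},
    {"offset": [-4.5, 11.6, 0], "turn": -6},
    {"offset": [-6, 15.5, 0], "turn": -8},
    {"offset": [-7.5, 19.4, 0], "turn": -10},
    {"offset": [-9, 23.3, 0], "turn": -12},
    {"offset": [-10.5, 27.2, 0], "turn": -14},
    {"offset": [-12, 31, 0], "turn": -14.3},
  ],
)

```text
t: 12.1
eef_pos: [0.6031, -0.0468, 0.3517]
ee_rot: [3.141, -0.003, -2.996]
force: [2.5, -0.5, -1.0]
width: 0.0399
```

Request:
send_rows(
  motion=[
    {"offset": [0, 0, 0], "turn": 0},
    {"offset": [0, 0, 0], "turn": 0},
    {"offset": [0, 0, 0], "turn": 0},
  ],
)

```text
t: 12.4
eef_pos: [0.6025, -0.0489, 0.3525]
ee_rot: [3.142, -0.003, -2.997]
force: [-0.1, -0.2, -1.0]
width: 0.0397
```

```bash
cat >> h.py <<'E'
A=np.radians(8.3);EY=np.array([-np.sin(A),np.cos(A)]);EX=np.array([EY[1],-EY[0]]);C=np.array([.599,.0315])
def tocase(P): return np.concatenate([(P[...,:2]-C)@np.stack([EX,EY],1),P[...,2:]],-1)
E
python3 - <<'E'
from h import *
n=C-.0085*EX-.08*EY
go([*n,.11],-171.7)
f=grab_frame("scene"); P=tocase(cloud(f))
im=cv2.cvtColor(f["frame"],cv2.COLOR_BGR2HSV); red=((im[...,0]<9)|(im[...,0]>172))&(im[...,1]>110)
m=red&(abs(P[...,0]+.004)<.05)&(abs(P[...,1]+.08)<.06)&(P[...,2]>.1)&(P[...,2]<.25)
q=P[m]; print(len(q)); 
if len(q): print("x",np.percentile(q[:,0],[1,50,99]),"y",np.percentile(q[:,1],[1,50,99]),"z",np.percentile(q[:,2],[1,99]))
cv2.imwrite("pics/s4.png",cv2.resize(f["frame"][90:260,200:400],None,fx=3.5,fy=3.5,interpolation=cv2.INTER_CUBIC))
E
```

```text
t 12.4 grasp pt [ 0.6021 -0.049   0.1935] yaw -171.74 tilt 0.16 w 0.0397
  offset cm [0.01 0.01 8.35] turn -0.04
6
x [0.00204721 0.00529895 0.0092313 ] y [-0.09379468 -0.09070354 -0.06940564] z [0.19691513 0.19991622]
```

View pics/s4.png

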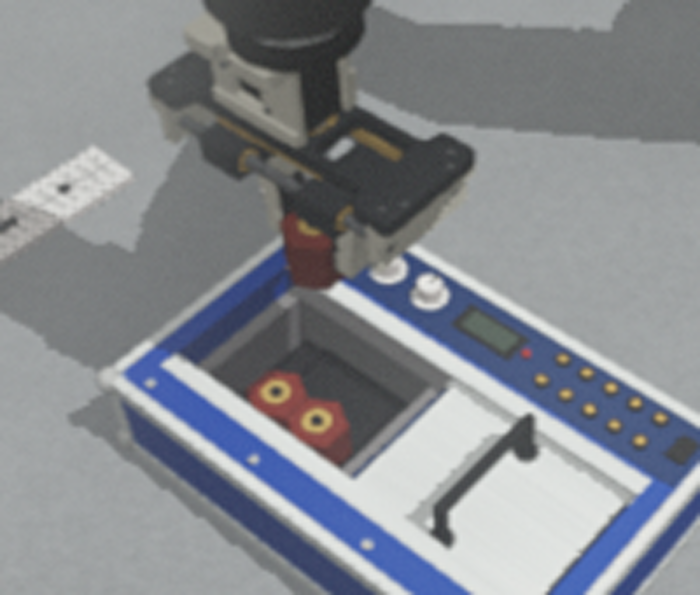

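The hex hangs upright in the jaws at (310,250), over the open well with the mates at (275,390) and (315,420). Lowering it on the front side of the nest.

Request:
send_rows(
  motion=[
    {"offset": [0, 0, 3], "turn": 0},
    {"offset": [0, 0, 6], "turn": 0},
    {"offset": [0, 0, 8.3], "turn": 0},
    {"offset": [0, 0, 10], "turn": 0},
    {"offset": [0, 0, 10.5], "turn": 0},
    {"offset": [0, 0, 10.5], "turn": 0},
  ],
)

```text
t: 13.05
eef_pos: [0.6027, -0.0494, 0.2487]
ee_rot: [-3.141, -0.001, -2.998]
force: [-0.2, -0.3, -0.8]
width: 0.0399
```

```bash
python3 - <<'E'
from h import *
n=C-.0085*EX-.08*EY
go([*n,.042],-171.7); s=get_state(); print(s['force'])
f=grab_frame("scene"); P=tocase(cloud(f)); np.save("P.npy",P)
im=f["frame"].astype(int); red=(im[...,2]>1.6*im[...,1])&(im[...,2]>1.6*im[...,0])&(im[...,2]>50)
for nm,zl,zh in(("held",.07,.13),("mates",.035,.055)):
    m=red&(abs(P[...,0]-.02)<.07)&(abs(P[...,1]+.08)<.06)&(P[...,2]>zl)&(P[...,2]<zh); q=P[m]; print(nm,len(q))
    if len(q): print("x",np.percentile(q[:,0],[1,50,99]),"y",np.percentile(q[:,1],[1,50,99]),"z",np.percentile(q[:,2],[1,99]))
cv2.imwrite("pics/s5.png",cv2.resize(f["frame"][130:250,230:370],None,fx=5,fy=5,interpolation=cv2.INTER_CUBIC))
E
```

```text
t 13.05 grasp pt [ 0.6025 -0.0495  0.0897] yaw -171.78 tilt 0.08 w 0.0399
  offset cm [0.04 0.06 4.77] turn -0.08
[-0.18124992 -0.3349924  -0.84185222]
held 3
x [0.00340774 0.00611527 0.01207504] y [-0.09487254 -0.09446831 -0.08570087] z [0.09311218 0.09657138]
mates 46
x [0.01812751 0.04008208 0.04927827] y [-0.08339059 -0.0468687  -0.04123833] z [0.04473803 0.04999455]
```

View pics/s5.png

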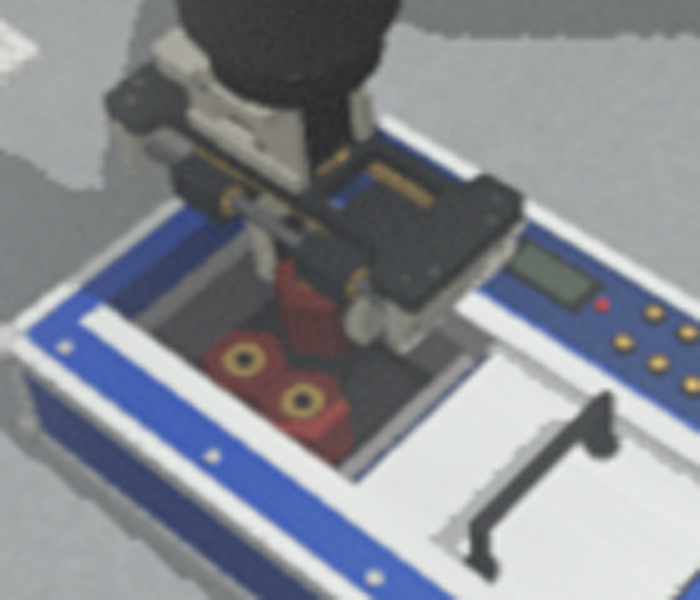

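The held hex at (310,320) points its corner at the notch between the mates at (243,360) and (302,400). Now the final descent.

Request:
send_rows(
  motion=[
    {"offset": [0, 0.05, 1], "turn": 0},
    {"offset": [0, 0.05, 2], "turn": 0},
    {"offset": [0, 0.05, 3], "turn": 0},
    {"offset": [0, 0.05, 3.8], "turn": 0},
    {"offset": [0, 0.05, 4.3], "turn": 0},
    {"offset": [0, 0.05, 4.6], "turn": 0},
    {"offset": [0, 0.05, 4.6], "turn": 0},
  ],
  squeeze=12,
)

```text
t: 13.8
eef_pos: [0.603, -0.0481, 0.2036]
ee_rot: [-3.142, 0.001, -2.997]
force: [-1.2, -0.0, 2.1]
width: 0.04
```

```bash
python3 - <<'E'
from h import *
go([*(C-.0085*EX-.08*EY),.042],-171.7); s=get_state(); print(s['force'],s['moment'])
E
```

```text
t 13.8 grasp pt [ 0.6032 -0.0481  0.0446] yaw -171.7 tilt 0.06 w 0.04
  offset cm [ 0.1  -0.07  0.26] turn -0.0
[-1.1859191  -0.01070355  2.0810404 ] [-0.10957486  0.4034412   0.02191495]
```

Request:
send_rows(
  motion=[
    {"offset": [0, 0, 0.1], "turn": 0},
    {"offset": [0, 0, 0.2], "turn": 0},
    {"offset": [0, 0, 0.2], "turn": 0},
  ],
)

```text
t: 14.1
eef_pos: [0.6031, -0.048, 0.2014]
ee_rot: [3.141, 0.001, -2.997]
force: [-1.0, -0.9, -0.7]
width: 0.04
```

```bash
python3 - <<'E'
from h import *
go([*(C-.0085*EX-.08*EY),.042],-171.7); s=get_state(); print(s['force'],s['moment'])
E
```

```text
t 14.1 grasp pt [ 0.6033 -0.048   0.0424] yaw -171.71 tilt 0.06 w 0.04
  offset cm [ 0.11 -0.07  0.04] turn -0.01
[-0.99463305 -0.8763063  -0.74594662] [-0.04113382  0.04359763 -0.01388392]
```

Request:
send_rows(
  motion=[
    {"offset": [0, 0, 0.1], "turn": 0},
    {"offset": [0, -0.05, 0.15], "turn": 0},
    {"offset": [0, -0.05, 0.15], "turn": 0},
  ],
)

```text
t: 14.4
eef_pos: [0.6032, -0.0485, 0.1995]
ee_rot: [3.142, 0.0, -2.997]
force: [0.1, 1.3, -0.1]
width: 0.0401
```

```bash
python3 - <<'E'
from h import *
go([*(C-.0085*EX-.08*EY),.042],-171.7); s=get_state(); print(s['force'],s['moment'])
E
```

```text
t 14.4 grasp pt [ 0.6032 -0.0485  0.0405] yaw -171.72 tilt 0.01 w 0.0401
  offset cm [ 0.11 -0.02 -0.15] turn -0.02
[ 0.06093069  1.32001504 -0.12657101] [ 0.20247544 -0.16266204  0.00429616]
```

Request:
send_rows(
  motion=[
    {"offset": [0, 0, 0.1], "turn": 0},
    {"offset": [0, 0, 0.15], "turn": 0},
    {"offset": [0, 0, 0.15], "turn": 0},
  ],
)

```text
t: 14.7
eef_pos: [0.6032, -0.0486, 0.1981]
ee_rot: [-3.142, 0.0, -2.997]
force: [1.7, -0.5, -0.7]
width: 0.0398
```

```bash
python3 - <<'E'
from h import *
go([*(C-.0085*EX-.08*EY),.042],-171.7); s=get_state(); print(s['force'],s['moment'])
E
```

```text
t 14.7 grasp pt [ 0.6032 -0.0486  0.0391] yaw -171.72 tilt 0.01 w 0.0398
  offset cm [ 0.11 -0.01 -0.29] turn -0.02
[ 1.7421645  -0.52480388 -0.71622153] [-0.08593464 -0.29256505 -0.02926927]
```

```bash
python3 - <<'E'
from h import *
f=grab_frame("scene"); cv2.imwrite("pics/s6.png",cv2.resize(f["frame"][130:250,230:370],None,fx=5,fy=5,interpolation=cv2.INTER_CUBIC))
P=tocase(cloud(f))
im=f["frame"].astype(int); red=(im[...,2]>1.5*im[...,1])&(im[...,2]>1.5*im[...,0])&(im[...,2]>40)
m=red&(abs(P[...,0]-.02)<.07)&(abs(P[...,1]+.08)<.06)
v,u=np.nonzero(m)
for a,b in zip(v[::6],u[::6]): print((b-230)*5,(a-130)*5,np.round(P[a,b]*1000).astype(int).tolist(),end="; ")
E
```

```text
310 300 [-11, -96, 56]; 255 335 [18, -108, 46]; 265 340 [18, -100, 48]; 215 350 [37, -117, 44]; 270 355 [24, -90, 50]; 275 360 [24, -88, 48]; 275 365 [26, -85, 48]; 255 375 [37, -89, 47]; 305 375 [21, -70, 47]; 245 380 [42, -91, 47]; 320 380 [19, -62, 47]; 325 385 [20, -57, 48]; 330 400 [25, -49, 48]; 325 415 [32, -47, 45]; 310 425 [42, -46, 49];
```

View pics/s6.png

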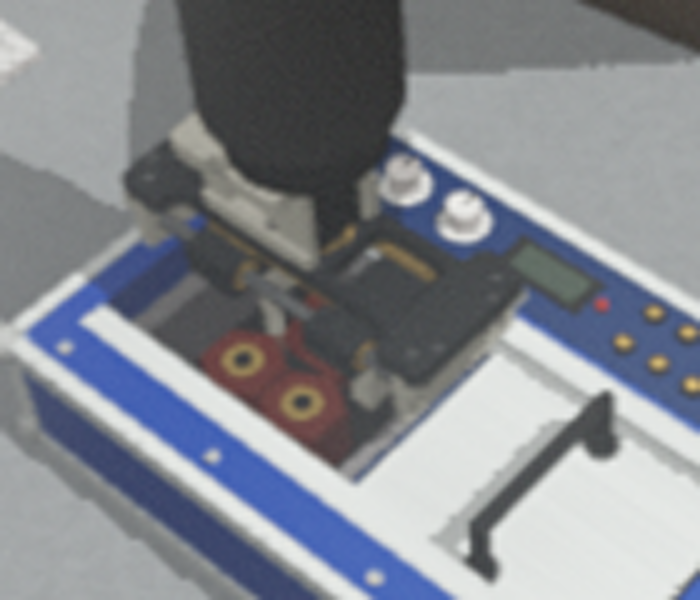

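The mates are undisturbed and the hex is hidden by the hand. I'll ease the fingers open slightly so it settles on the floor, then re-grip lightly to push it home.

Request:
send_rows(
  motion=[
    {"offset": [0, 0, 0], "turn": 0},
    {"offset": [0, 0, 0], "turn": 0},
    {"offset": [0, 0, 0], "turn": 0},
    {"offset": [0, 0, 0], "turn": 0},
  ],
  hand=0.05,
)

```text
t: 15.15
eef_pos: [0.603, -0.0486, 0.1981]
ee_rot: [-3.142, -0.0, -2.997]
force: [-0.9, -0.1, 0.4]
width: 0.0462
```

Request:
send_rows(
  motion=[
    {"offset": [0, 0, 0], "turn": 0},
    {"offset": [0, 0, 0], "turn": 0},
    {"offset": [0, 0, 0], "turn": 0},
    {"offset": [0, 0, 0], "turn": 0},
    {"offset": [0, 0, 0], "turn": 0},
  ],
  hand=-1,
  squeeze=8,
)

```text
t: 15.65
eef_pos: [0.603, -0.0486, 0.1981]
ee_rot: [3.142, -0.0, -2.997]
force: [-0.5, -0.6, -1.2]
width: 0.0402
```

Request:
send_rows(
  motion=[
    {"offset": [-0.1, 0, 0], "turn": 0},
    {"offset": [-0.2, 0, 0], "turn": 0},
    {"offset": [-0.3, 0, 0], "turn": 0},
    {"offset": [-0.3, 0, 0], "turn": 0},
  ],
)

```text
t: 16.05
eef_pos: [0.6056, -0.0483, 0.1979]
ee_rot: [-3.142, -0.002, -2.997]
force: [-5.1, -1.5, 1.5]
width: 0.04
```

```bash
python3 - <<'E'
from h import *
go([*(C-.0045*EX-.08*EY),.042],-171.7); s=get_state(); print(s['force'],s['moment'])
E
```

```text
t 16.05 grasp pt [ 0.6053 -0.0483  0.0389] yaw -171.73 tilt 0.09 w 0.04
  offset cm [-0.05 -0.01 -0.31] turn -0.03
[-5.13823169 -1.51787365  1.52316427] [-0.34468375  1.52092827 -0.05766007]
```

Contact: −5 N along x. Pushing a little more.

Request:
send_rows(
  motion=[
    {"offset": [-0.1, 0, 0], "turn": 0},
    {"offset": [-0.15, 0, 0], "turn": 0},
    {"offset": [-0.15, 0, 0], "turn": 0},
  ],
)

```text
t: 16.35
eef_pos: [0.6068, -0.0481, 0.1979]
ee_rot: [3.142, -0.002, -2.997]
force: [-6.9, -0.8, 2.2]
width: 0.0402
```

```bash
python3 - <<'E'
from h import *
go([*(C-.0045*EX-.08*EY),.042],-171.7); s=get_state(); print(s['force'],s['moment'])
E
```

```text
t 16.35 grasp pt [ 0.6064 -0.0482  0.0389] yaw -171.73 tilt 0.12 w 0.0402
  offset cm [ 0.07 -0.01 -0.31] turn -0.03
[-6.88605071 -0.82436003  2.24660671] [-0.37813546  2.06922902  0.05192685]
```

Request:
send_rows(
  motion=[
    {"offset": [0, 0, 0], "turn": 0},
    {"offset": [0, 0, 0], "turn": 0},
    {"offset": [0, 0, 0], "turn": 0},
    {"offset": [0, 0, 0], "turn": 0},
    {"offset": [0, 0, 0], "turn": 0},
    {"offset": [0, 0, 0], "turn": 0},
  ],
  hand=0.3,
)

```text
t: 16.95
eef_pos: [0.6077, -0.0479, 0.1982]
ee_rot: [-3.142, 0.0, -2.997]
force: [-0.2, -0.8, -1.4]
width: 0.057
```

Request:
send_rows(
  motion=[
    {"offset": [0, 0, -1], "turn": 0},
    {"offset": [0, 0, -3], "turn": 0},
    {"offset": [0, 0, -6], "turn": 0},
    {"offset": [0, 0, -10], "turn": 0},
    {"offset": [0, 0, -14], "turn": 0},
    {"offset": [0, 0, -16], "turn": 0},
  ],
)

```text
t: 17.55
eef_pos: [0.608, -0.048, 0.3632]
ee_rot: [-3.141, 0.006, -2.996]
force: [0.7, 0.4, 0.2]
width: 0.0569
```

Request:
send_rows(
  motion=[
    {"offset": [2, -4, 0], "turn": 0},
    {"offset": [4, -8, 0], "turn": 0},
    {"offset": [6, -12, 0], "turn": 0},
    {"offset": [8, -16, 0], "turn": 0},
    {"offset": [10, -20, 0], "turn": 0},
    {"offset": [12, -24, 0], "turn": 0},
    {"offset": [14, -28, 0], "turn": 0},
    {"offset": [14, -32, 0], "turn": 0},
  ],
)

```text
t: 18.35
eef_pos: [0.5129, -0.3865, 0.3597]
ee_rot: [-3.141, 0.001, -2.998]
force: [1.0, -0.1, 0.9]
width: 0.0569
```

```bash
python3 - <<'E'
from h import *
import pickle
for n in("top","scene"):
    f=grab_frame(n); pickle.dump(f,open(n+"9.pkl","wb")); P=tocase(cloud(f)); im=f["frame"].astype(int)
    m=(abs(P[...,0]-.015)<.055)&(abs(P[...,1]+.08)<.062)&(P[...,2]>.038)&(P[...,2]<.06)
    q=P[m]; print(n,len(q),np.percentile(q,[1,50,99],axis=0).round(4).tolist())
t=pickle.load(open("top9.pkl","rb"))["frame"];s=pickle.load(open("scene9.pkl","rb"))["frame"]
r=lambda i:cv2.resize(i,(400,400),interpolation=cv2.INTER_CUBIC)
cv2.imwrite("pics/f.png",np.hstack([r(t[128:208,315:395]),r(s[150:240,240:330])]))
E
```

```text
top 692 [[-0.034, -0.1327, 0.0391], [0.0271, -0.0851, 0.0478], [0.0695, -0.0276, 0.0567]]
scene 693 [[-0.0399, -0.1336, 0.0389], [0.0206, -0.0809, 0.0476], [0.0517, -0.0262, 0.0549]]
```

View pics/f.png

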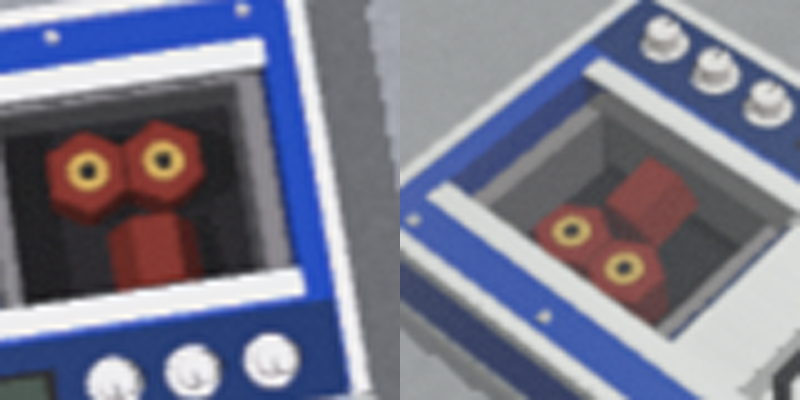

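The last picture shows the hex in the well tipped over at (155,250) in the top half, with no brass visible. The mates still stand. The viewer budget is used up, so I'll work out its attitude from the depth clouds.

```bash
cat > fit.py <<'E'
from h import *
def redpts(f):
    P=tocase(cloud(f)); im=f["frame"].astype(int)
    red=(im[...,2]>1.5*im[...,1])&(im[...,2]>1.5*im[...,0])&(im[...,2]>40)
    m=red&(abs(P[...,0]-.015)<.075)&(abs(P[...,1]+.08)<.065)&(P[...,2]<.075)
    return P,m
E
python3 - <<'E'
from fit import *
import pickle
for n in("top","scene"):
    f=pickle.load(open(n+"9.pkl","rb")); P,m=redpts(f)
    # height map in case grid 5mm, x rows from +60 to -45, y cols +... 
    q=P[(abs(P[...,0]-.01)<.06)&(abs(P[...,1]+.08)<.066)&(P[...,2]<.1)]
    r=P[m]
    print(n,"max z / R=red count; cols y -145..-15")
    for x in range(60,-50,-5):
        row=f"{x:4d} "
        for y in range(-130,-30,5):
            c=lambda A:A[(abs(A[:,0]*1000-x)<=2.5)&(abs(A[:,1]*1000-y)<=2.5)]
            a=c(r); b=c(q)
            row+= (f"{np.median(a[:,2])*1000:3.0f}R" if len(a) else f"{np.median(b[:,2])*1000:3.0f} " if len(b) else "  . ")
        print(row)
E
```

```text
top max z / R=red count; cols y -145..-15
  60   6   7   7  12R 10   .   .  10R 14   8   7  10   .   .   .  11R 12   6  12   7 
  55   8   4R 12R 13R  .   .  45R  .  13R  7R  8R  .   .  46R 48R  .   .  11R  6R  8 
  50   7  10R  .   .  46R 46R 48R 49R 46R  .   .   .  46R 47R 49R 47R  .   .  12R  9 
  45  10   7R 47R 46R 47R 45R 49R 48R 48R 45R 47R 48R 47R 48R 47R 48R 47R 45R 14R  6 
  40   8   5R  .  48R 47R 46R 47  49R 48R 45R 49R 47R 48R 49R 47  44R 48R 49R 30R  6 
  35  10   7R  .  47R 45R 48  50  49  46R 46R 46R 48R 49R 50  48  48  48R 49R 23R  8 
  30   8   8R 45R 49R 46  48  47  47  48R 46R 47R 48R 46R 48  47  48  46R 48R 14R  8 
  25   6   5R 30R 48R 48R 51  49  47R 47R 45R 46R 48R 49R 47R 49  46R 47R 49R 15R  9 
  20   7   8  32R 37R 46R 51R 48R 49R 48R 27R 38R 45R 48R 45R 46R 50R 49R 32R 29R  7 
  15   7   7  10   7  40R 46R 50R 32R 32R 22R 10R 38R 37R 46R 47R 46R 32R  8  12   6 
  10   8   7  10   6   7  35R 44R 25R  .   .   .   8R  8  42R 35R 29R  6   9  12   8 
   5   7   8  14  11   .   .  46R 47R 45R 48R 49R 40R  9R  8R  9   7   8   8  13   8 
   0   7   9  12   5  34R 
[... 2068 characters left out ...]
   7  12  13 
 -10   9  14   .   .   .   .  48R 50R 49R 49R 50R 42R 33R 17   7   7   7   7  15   . 
 -15   8  12R  .   .   .   .  49R 50R 49R 50R 50R 44R 36R 38R  6   7   9   7  13   . 
 -20   7  14R  .   .   .   .  52R 51R 51R 50R 51R 45R 38R  8   8   8   8   7   .  15 
 -25   6   .   .   .   .   .  50R 52R 53R 51R 52R 47R 37R  8   8   8   6   8  11  14 
 -30   5R  .   .   .   .   .  53R 53R 53R 52R 51R 46R 40R  9   6   7   8   8   9  14 
 -35   6R  .   .   .   .   .   .  52   .  51  47  10  23   8   9   9   9  11  12   . 
 -40  32  10R 45  52  52  51  54  66  54  55  49  48  38  47  42  39  40  35  38  47 
 -45  79  67  55  79  67  56  55  56  68  56  55  56  79  56  54  79  80  78  67  80
```

```bash
python3 - <<'E'
from fit import *
import pickle
for n,(u0,u1,v0,v1) in dict(scene=(266,312,184,226),top=(322,362,150,190)).items():
    f=pickle.load(open(n+"9.pkl","rb")); im=f["frame"].astype(int); P=tocase(cloud(f))
    print(n,f"u{u0} v{v0}: B=brass r=lit red d=dark red .=other")
    for v in range(v0,v1):
        s=""
        for u in range(u0,u1):
            b,g,r=im[v,u]
            s+= "B" if (g>1.4*b and g>.55*r and r>70) else ("R" if r>150 else "r" if r>110 else "d") if (r>1.6*g and r>35) else ("#" if min(b,g,r)>140 else ".")
        print(v,s)
E
```

```text
scene u266 v184: B=brass r=lit red d=dark red .=other
184 ...........................................###
185 ............................................##
186 ..............................r...............
187 .............................rrrr.............
188 ............................rrrrrrr...........
189 ...........................rrrrrrrrr..........
190 .........................rrrrrrrrrrrr.........
191 ........................rrrrrrrrrrrrr.........
192 ........................rrrrrrrrrrrrrr........
193 ......................rrrrrrrrrrrrrrrrr.......
194 .....................rrrrrrrrrrrrrrrrrr.......
195 .....................rrrrrrrrrrrrrrrrrrr......
196 ...........r..........rrrrrrrrrrrrrrrrrr......
197 .........rrrrrrrrrr....rrrrrrrrrrrrrrrr.......
198 ........rrr....rrrrr....drrrrrrrrrrrr.........
199 .......rr..BBBB.rrrr......rrrrrrrrrrr.........
200 ......rr.BBB..BB.rrr.......rrrrrrrrr..........
201 .....rrr.BB...BBBrrrr.......rrrrrrr...........
202 #....rrrBBB...BBBrrrr.........rrrr............
203 ##...rrr.BBB.BBB.rrrr.........rrr.............
204 ####..rrr.BBBBB.rrrrrr
[... 2247 characters left out ...]
ddddrrrrrrrrrdddd........
175 ..............dddddrrrrrrrrrrddd........
176 ...............ddddrrrrrrrrrrddd........
177 ...............ddddrrrrrrrrrrdddd.......
178 ...............dddddrrrrrrrrrdddd.......
179 ...............dddddrrrrrrrrrdddd.......
180 ...............dddddrrrrrrrrrdddd.......
181 ...............dddddrrrrrrrrrrdddd......
182 ................ddddrrrrrrrrrrdddd......
183 ................ddddrrrrrrrrrddd......##
184 ................dddddrrrrrr....#########
185 ................dddr.....###############
186 ..................######################
187 ...........#############################
188 ....####################################
189 ######################################..
```

```bash
python3 - <<'E'
from fit import *
import pickle
f=pickle.load(open("scene9.pkl","rb")); im=f["frame"].astype(int); P=tocase(cloud(f))*1000
for v in range(196,206):
    print(v," ".join("%d,%d,%d(%d,%d,%d)"%(*im[v,u][::-1],*P[v,u].round()) for u in range(285,300,1)))
print(np.linalg.inv(np.array([[1]])) is not None, tocase(np.array(f["cam_to_world"])[:3,3]))
E
```

```text
196 77,65,67(-7,-122,14) 85,64,65(5,-103,41) 102,66,68(6,-99,46) 118,70,68(4,-96,46) 129,75,71(5,-92,50) 131,75,72(1,-92,47) 132,74,73(1,-88,50) 134,78,75(-1,-87,48) 133,77,73(-3,-86,47) 133,76,76(-5,-84,48) 129,74,74(-5,-80,50) 123,72,71(-7,-79,48) 119,71,70(-9,-78,48) 120,73,69(-11,-76,48) 122,75,72(-15,-76,43)
197 95,68,68(11,-100,46) 80,62,65(4,-105,36) 82,60,62(6,-99,42) 96,64,62(6,-94,46) 113,68,68(5,-92,46) 125,73,72(4,-89,47) 131,74,71(2,-87,47) 133,76,74(0,-86,47) 132,75,72(0,-83,48) 130,75,72(-3,-82,46) 125,74,72(-3,-78,49) 122,73,70(-4,-76,51) 120,71,71(-8,-76,47) 120,73,72(-11,-77,42) 120,71,69(-12,-74,43)
198 112,68,69(15,-96,48) 83,62,65(3,-107,28) 76,62,64(5,-100,36) 82,64,66(6,-95,40) 94,65,64(6,-92,43) 109,68,67(4,-90,43) 121,70,69(4,-86,46) 129,73,70(2,-85,45) 130,75,73(2,-81,49) 125,73,74(1,-79,49) 121,71,71(0,-76,50) 120,72,71(-3,-76,47) 121,73,71(-7,-76,44) 121,73,72(-9,-75,42) 119,71,70(-11,-73,42)
199 118,66,67(17,-94,48) 92,67,69(2,-108,22) 77,63,63(3,-103,27) 79,62,65(4,-98,32) 81,64,64(5,-93,38) 90,65,67(5,-89,40) 106,69,69(7,-84,46) 116,70,68(6,-81,48) 120,
[... 1322 characters left out ...]
74,74(-2,-69,33) 111,73,71(-6,-69,29)
204 132,76,74(29,-83,49) 124,73,72(27,-81,48) 119,71,71(24,-81,45) 122,75,72(22,-80,44) 119,72,72(22,-76,47) 114,71,71(21,-73,49) 107,68,68(1,-93,13) 105,70,70(1,-89,15) 99,68,68(0,-86,17) 96,66,68(4,-78,27) 99,68,68(4,-74,32) 108,67,68(3,-71,32) 119,73,72(2,-69,33) 113,76,74(-1,-68,31) 90,69,70(-4,-67,29)
205 124,71,71(30,-82,46) 124,75,73(28,-80,46) 133,76,73(29,-76,50) 137,77,76(24,-77,45) 137,78,74(24,-74,47) 138,79,75(21,-73,45) 140,81,78(21,-70,48) 137,78,73(20,-67,49) 136,77,74(18,-66,47) 132,74,72(16,-64,47) 124,75,72(15,-62,48) 119,73,72(13,-60,47) 108,70,70(1,-70,28) 90,73,73(0,-68,28) 73,73,75(-13,-78,7)
True [0.37649598 0.3508027  0.75692063]
```

The hex's +x end face is visible and plain, so that is its underside. It lies along case x with its brass end raised on the front rim, centred at y −88 mm. I'll grip lightly near the brass end so the heavy end can hang, but first I'll check clearance to the knobs.

```bash
python3 - <<'E'
from fit import *
import pickle
for n in("top","scene"):
    P=tocase(cloud(pickle.load(open(n+"9.pkl","rb")))); m=(P[...,2]>.086)&(P[...,2]<.1)&(abs(P[...,1]+.08)<.11)&(P[...,0]<-.03)&(P[...,0]>-.12)
    q=P[m]; print(n,len(q),np.percentile(q,[1,50,99],axis=0).round(3).tolist())
go([*(C-.026*EX-.088*EY),.18],-171.7)
E
```

```text
top 133 [[-0.116, -0.176, 0.086], [-0.086, -0.095, 0.095], [-0.057, -0.013, 0.098]]
scene 134 [[-0.093, -0.143, 0.086], [-0.083, -0.093, 0.094], [-0.075, -0.046, 0.097]]
t 18.45 grasp pt [ 0.5145 -0.3889  0.1996] yaw -171.92 tilt 0.06 w 0.0567
  offset cm [-11.71  31.61   1.92] turn -0.22
```

Request:
send_rows(
  motion=[
    {"offset": [-1.5, 4, 0], "turn": 0},
    {"offset": [-3, 8, 0], "turn": 0},
    {"offset": [-4.5, 12, 0], "turn": 0},
    {"offset": [-6, 16, 0], "turn": 0},
    {"offset": [-7.5, 20, 0], "turn": 0},
    {"offset": [-9, 24, 0], "turn": 0},
    {"offset": [-10.5, 28, 0], "turn": 0},
    {"offset": [-11.7, 31.6, 0], "turn": 0},
  ],
  hand=0.42,
)

```text
t: 19.25
eef_pos: [0.5854, -0.0529, 0.3591]
ee_rot: [3.142, 0.001, -2.996]
force: [1.3, -0.9, -0.4]
width: 0.0624
```

Request:
send_rows(
  motion=[
    {"offset": [0, 0, 2], "turn": 0},
    {"offset": [0, 0, 5], "turn": 0},
    {"offset": [0, 0, 7], "turn": 0},
    {"offset": [0, 0, 8], "turn": 0},
    {"offset": [0, 0, 8], "turn": 0},
  ],
)

```text
t: 19.75
eef_pos: [0.585, -0.055, 0.2774]
ee_rot: [-3.141, -0.002, -2.997]
force: [0.1, -0.1, 0.3]
width: 0.0625
```

```bash
python3 - <<'E'
from h import *
go([*(C-.026*EX-.088*EY),.037],-171.7)
E
```

```text
t 19.75 grasp pt [ 0.5847 -0.0551  0.1184] yaw -171.7 tilt 0.12 w 0.0625
  offset cm [-0.05 -0.44  8.14] turn -0.0
```

Request:
send_rows(
  motion=[
    {"offset": [0, -0.4, 2], "turn": 0},
    {"offset": [0, -0.4, 4], "turn": 0},
    {"offset": [0, -0.4, 6], "turn": 0},
    {"offset": [0, -0.4, 7.3], "turn": 0},
    {"offset": [0, -0.4, 8], "turn": 0},
    {"offset": [0, -0.4, 8], "turn": 0},
  ],
)

```text
t: 20.35
eef_pos: [0.586, -0.0591, 0.198]
ee_rot: [-3.141, -0.001, -2.997]
force: [0.4, -0.5, 0.8]
width: 0.0623
```

Request:
send_rows(
  motion=[
    {"offset": [0, 0, 0], "turn": 0},
    {"offset": [0, 0, 0], "turn": 0},
    {"offset": [0, 0, 0], "turn": 0},
    {"offset": [0, 0, 0], "turn": 0},
    {"offset": [0, 0, 0], "turn": 0},
    {"offset": [0, 0, 0], "turn": 0},
  ],
  hand=-1,
  squeeze=5,
)

```text
t: 20.95
eef_pos: [0.5863, -0.0591, 0.1989]
ee_rot: [-3.141, 0.001, -2.997]
force: [-0.1, 0.1, 5.7]
width: 0.0457
```

```bash
python3 - <<'E'
from h import *
go([*(C-.026*EX-.088*EY),.037],-171.7);s=get_state(); print(s['force'],s['moment'])
E
```

```text
t 20.95 grasp pt [ 0.5865 -0.0591  0.0399] yaw -171.7 tilt 0.08 w 0.0457
  offset cm [ 0.04 -0.02  0.29] turn 0.0
[-0.14205073  0.10174858  5.65730407] [-0.06685131  0.1674355  -0.03553026]
```

Gripped across corners at 45.7 mm. Lifting lightly.

Request:
send_rows(
  motion=[
    {"offset": [0, 0, -0.7], "turn": 0},
    {"offset": [0, 0, -1.5], "turn": 0},
    {"offset": [0, 0, -2.5], "turn": 0},
    {"offset": [0, 0, -3.5], "turn": 0},
    {"offset": [0, 0, -4.5], "turn": 0},
    {"offset": [0, 0, -5.5], "turn": 0},
    {"offset": [0, 0, -5.5], "turn": 0},
  ],
)

```text
t: 21.65
eef_pos: [0.5863, -0.0591, 0.2551]
ee_rot: [-3.142, 0.003, -2.997]
force: [0.6, 0.5, -1.2]
width: 0.0456
```

```bash
cat >> fit.py <<'E'
def side(f,gp,ylim=.02,zr=.06):
    """profile (case x -> z range) of red points near grasp point gp(case)"""
    P=tocase(cloud(f)); im=f["frame"].astype(int)
    red=(im[...,2]>1.25*im[...,1])&(im[...,2]>1.2*im[...,0])&(im[...,2]>40)
    d=P-gp
    q=d[red&(abs(d[...,0])<.06)&(abs(d[...,1])<ylim)&(abs(d[...,2])<zr)]*1000
    for x in range(-45,60,5):
        c=q[abs(q[:,0]-x)<=2.5]
        if len(c): print(f"dx{x:4d} n{len(c):3d} dz {c[:,2].min():.0f} {np.median(c[:,2]):.0f} {c[:,2].max():.0f}  dy {c[:,1].min():.0f} {c[:,1].max():.0f}")
E
python3 - <<'E'
from fit import *
s=get_state(); g=tocase(np.array([*s['eef_pos'][:2],s['eef_pos'][2]-.159])); print(g,s['width'],s['force'])
for n in("scene","top"): print(n); side(grab_frame(n),g,.03)
E
```

```text
[-0.02562228 -0.08783566  0.09605211] 0.045599538859309924 [ 0.57778254  0.4540094  -1.19478385]
scene
dx   0 n  1 dz -7 -7 -7  dy -24 -24
dx   5 n  1 dz -5 -5 -5  dy -23 -23
dx  10 n  9 dz -5 3 12  dy -22 19
dx  15 n 30 dz -10 7 12  dy -10 23
dx  20 n 34 dz -11 7 11  dy -10 23
dx  25 n 33 dz -26 6 10  dy -15 23
dx  30 n 78 dz -25 -3 10  dy -16 23
dx  35 n  4 dz 3 5 6  dy -9 8
dx  40 n  9 dz -50 -50 -46  dy -18 27
dx  45 n 30 dz -52 -49 -46  dy -28 30
dx  50 n 25 dz -51 -49 -47  dy -29 22
dx  55 n 18 dz -52 -49 -46  dy -29 14
top
dx -10 n  1 dz -18 -18 -18  dy 14 14
```

It lifted without drooping, with the same 11° tilt. I'll use the fixed rear channel lip (x 69, z 80) as an edge to turn it bottom-down: push the lower part of its end face against it.

Request:
send_rows(
  motion=[
    {"offset": [0, 0, -0.6], "turn": 0},
    {"offset": [-2, 0, -0.6], "turn": 0},
    {"offset": [-4, 0, -0.6], "turn": 0},
    {"offset": [-5.5, 0, -0.6], "turn": 0},
    {"offset": [-6, 0, -0.6], "turn": 0},
    {"offset": [-6, 0, -0.6], "turn": 0},
  ],
)

```text
t: 22.35
eef_pos: [0.6454, -0.0505, 0.2585]
ee_rot: [-3.142, -0.001, -2.997]
force: [0.3, -0.1, -1.9]
width: 0.0459
```

```bash
python3 - <<'E'
from fit import *
s=get_state(); g=tocase(np.array([*s['eef_pos'][:2],s['eef_pos'][2]-.159])); print(g,s['width'],s['force'],s['moment'])
side(grab_frame("scene"),g,.03)
E
```

```text
[ 0.03406051 -0.08779897  0.09954292] 0.045857897415318524 [ 0.28422646 -0.05246199 -1.90585323] [ 0.02930637  0.12946256 -0.02110192]
dx -10 n  3 dz -52 -52 -52  dy -2 20
dx  -5 n 13 dz -56 -53 -52  dy -2 16
dx   0 n 10 dz -54 -52 -51  dy -2 15
dx   5 n 15 dz -55 -53 -51  dy -1 17
dx  10 n 21 dz -57 -52 -4  dy -22 29
dx  15 n 42 dz -59 -31 11  dy -23 28
dx  20 n 38 dz -52 6 10  dy -11 28
dx  25 n 43 dz -31 5 10  dy -11 23
dx  30 n 70 dz -24 -3 8  dy -19 21
dx  35 n  1 dz 5 5 5  dy 8 8
```

Request:
send_rows(
  motion=[
    {"offset": [0, 0, -0.2], "turn": 0},
    {"offset": [-0.4, 0, -0.2], "turn": 0},
    {"offset": [-0.8, 0, -0.2], "turn": 0},
    {"offset": [-1.1, 0, -0.2], "turn": 0},
    {"offset": [-1.4, 0, -0.2], "turn": 0},
    {"offset": [-1.4, 0, -0.2], "turn": 0},
  ],
)

```text
t: 23.0
eef_pos: [0.6581, -0.049, 0.2609]
ee_rot: [-3.141, -0.004, -2.997]
force: [-5.6, -1.8, 2.3]
width: 0.0454
```

```bash
python3 - <<'E'
from fit import *
s=get_state(); g=tocase(np.array([*s['eef_pos'][:2],s['eef_pos'][2]-.159])); print(g,s['width'],s['force'],s['moment'])
side(grab_frame("scene"),g,.03,.045)
E
```

```text
[ 0.04685232 -0.08823584  0.10186733] 0.045405693610881155 [-5.56906285 -1.77137466  2.2664813 ] [-0.80806815  2.06447731 -0.10838873]
dx  10 n  1 dz -6 -6 -6  dy 21 21
dx  15 n 18 dz -11 -3 11  dy -11 24
dx  20 n 38 dz -13 7 11  dy -12 25
dx  25 n 49 dz -15 3 10  dy -13 21
dx  30 n  3 dz 4 5 7  dy -9 7
```

Request:
send_rows(
  motion=[
    {"offset": [-0.3, 0, 0], "turn": 0},
    {"offset": [-0.6, 0, 0], "turn": 0},
    {"offset": [-0.6, 0, 0], "turn": 0},
  ],
)

```text
t: 23.35
eef_pos: [0.6643, -0.0481, 0.2612]
ee_rot: [-3.141, -0.003, -2.997]
force: [-3.8, -1.4, 4.1]
width: 0.0455
```

```bash
python3 - <<'E'
from fit import *
s=get_state(); g=tocase(np.array([*s['eef_pos'][:2],s['eef_pos'][2]-.159])); print(g,s['width'],s['force'],s['moment'])
for n in ("scene","top"): side(grab_frame(n),g,.03,.045)
E
```

```text
[ 0.05315739 -0.08824129  0.10219988] 0.04551740812850706 [-3.79500056 -1.41716115  4.06857693] [-0.71214279  1.85469443  0.02676971]
dx  10 n  3 dz -11 -9 -5  dy -22 23
dx  15 n 17 dz -13 -2 10  dy -9 24
dx  20 n 35 dz -8 6 9  dy -12 22
dx  25 n 14 dz 3 6 7  dy -9 12
dx -25 n 22 dz -18 -12 -5  dy -11 15
dx -20 n 20 dz -7 -3 5  dy -16 19
dx -15 n  5 dz 15 17 18  dy -8 11
dx -10 n 17 dz -1 16 20  dy -21 18
dx  -5 n  1 dz 0 0 0  dy 20 20
dx   0 n  1 dz 27 27 27  dy 22 22
dx  10 n  1 dz -4 -4 -4  dy 20 20
dx  15 n  2 dz -6 -5 -5  dy 19 19
```

It is turning now, about 24° of tilt at the brass end, while sliding a little in the grip. Pushing on, slightly higher.

Request:
send_rows(
  motion=[
    {"offset": [0, 0, -0.2], "turn": 0},
    {"offset": [-0.3, 0, -0.2], "turn": 0},
    {"offset": [-0.6, 0, -0.2], "turn": 0},
    {"offset": [-0.8, 0, -0.2], "turn": 0},
    {"offset": [-0.8, 0, -0.2], "turn": 0},
  ],
)

```text
t: 23.95
eef_pos: [0.6736, -0.0464, 0.2637]
ee_rot: [-3.141, 0.001, -2.997]
force: [-3.2, -1.8, 5.0]
width: 0.0455
```

```bash
cat >> fit.py <<'E'
def brassface(f,g):
    """plane fit of brass-end face seen by the top camera"""
    P=tocase(cloud(f)); im=f["frame"].astype(int); d=(P-g)*1000
    b,gg,r=im[...,0],im[...,1],im[...,2]
    br=(gg>1.3*b)&(gg>.5*r)&(r>60)&(np.abs(d).max(-1)<45)
    print("brass px",br.sum(),np.median(d[br],0).round(1) if br.any() else "")
E
python3 - <<'E'
from fit import *
s=get_state(); g=tocase(np.array([*s['eef_pos'][:2],s['eef_pos'][2]-.159])); print(g,s['width'],s['force'],s['moment'])
for n in ("scene","top"): f=grab_frame(n); side(f,g,.03,.045); brassface(f,g)
E
```

```text
[ 0.06257149 -0.08786409  0.10469614] 0.04549256813016932 [-3.24752643 -1.82592199  5.02339498] [-0.39719885  1.12372152 -0.03311498]
dx  -5 n  1 dz 7 7 7  dy -22 -22
dx   0 n  1 dz 20 20 20  dy -10 -10
dx  10 n  2 dz -10 -9 -9  dy -23 21
dx  15 n  9 dz -12 -6 4  dy -9 22
dx  20 n 30 dz -2 3 6  dy -12 18
dx  25 n  9 dz 1 1 4  dy -9 11
brass px 0 
dx -30 n 12 dz -6 -4 1  dy -9 12
dx -25 n 27 dz -6 0 6  dy -15 16
dx -20 n 16 dz 4 6 11  dy -17 18
dx -10 n 24 dz 5 17 22  dy -21 18
dx  -5 n  3 dz -0 2 9  dy -20 21
dx   0 n  1 dz 27 27 27  dy 23 23
dx  10 n  1 dz -1 -1 -1  dy 18 18
brass px 26 [-22.7   0.7   5.5]
```

The tilt is now about 45° and brass shows in the top camera. Another bite, higher up.

Request:
send_rows(
  motion=[
    {"offset": [0, 0, -0.6], "turn": 0},
    {"offset": [-0.5, 0, -0.6], "turn": 0},
    {"offset": [-0.9, 0, -0.6], "turn": 0},
    {"offset": [-1.3, 0, -0.6], "turn": 0},
    {"offset": [-1.7, 0, -0.6], "turn": 0},
    {"offset": [-2, 0, -0.6], "turn": 0},
    {"offset": [-2, 0, -0.6], "turn": 0},
  ],
)

```text
t: 24.75
eef_pos: [0.6935, -0.0434, 0.2689]
ee_rot: [-3.142, 0.001, -2.997]
force: [-0.5, -0.3, -0.1]
width: 0.0459
```

```bash
python3 - <<'E'
from fit import *
s=get_state(); g=tocase(np.array([*s['eef_pos'][:2],s['eef_pos'][2]-.159])); print(g,s['width'],s['force'],s['moment'])
for n in ("scene","top"): f=grab_frame(n); side(f,g,.03,.045); brassface(f,g)
E
```

```text
[ 0.08273758 -0.087801    0.10993555] 0.04590125256475028 [-0.47050839 -0.27210096 -0.12280443] [-0.01284853  0.00050506 -0.03082237]
dx   0 n  2 dz 19 21 23  dy -15 -10
dx   5 n  2 dz 22 23 24  dy -13 -9
dx  10 n  1 dz -12 -12 -12  dy 18 18
dx  15 n  8 dz -9 -6 1  dy -5 18
dx  20 n 32 dz -9 -3 3  dy -10 15
dx  25 n  3 dz -6 -5 -5  dy -3 5
brass px 0 
dx -30 n  9 dz 3 7 9  dy -9 11
dx -25 n 29 dz 5 9 13  dy -12 15
dx -20 n 18 dz 7 11 13  dy -15 15
dx -10 n 16 dz 13 17 20  dy -21 21
dx  -5 n  3 dz -1 15 16  dy -21 -14
brass px 25 [-11.    0.1  15.1]
```

Now about 25° from upright with the brass up, which is enough. I'll carry it back to the free bench spot, stand it there and re-grip across the flats.

```bash
python3 - <<'E'
from fit import *
go([.46,-.335,.16],-171.7)
E
```

```text
t 24.85 grasp pt [ 0.6931 -0.0435  0.11  ] yaw -171.71 tilt 0.02 w 0.0458
  offset cm [ 27.26 -25.49  -5.01] turn -0.01
```

Request:
send_rows(
  motion=[
    {"offset": [0, 0, -2.5], "turn": 0},
    {"offset": [1, -1, -5.5], "turn": 0},
    {"offset": [4, -4, -6], "turn": 0},
    {"offset": [7.5, -7, -6], "turn": 0},
    {"offset": [11, -10.5, -6], "turn": 0},
    {"offset": [14.5, -13.5, -6], "turn": 0},
    {"offset": [18, -17, -6], "turn": 0},
    {"offset": [21, -20, -6], "turn": 0},
  ],
  squeeze=8,
)

```text
t: 25.65
eef_pos: [0.5121, -0.2731, 0.3296]
ee_rot: [-3.141, 0.001, -2.997]
force: [0.8, -0.1, -0.5]
width: 0.0453
```

Request:
send_rows(
  motion=[
    {"offset": [3, -2.8, 0], "turn": 0},
    {"offset": [6, -5.5, 2], "turn": 0},
    {"offset": [6, -5.5, 5], "turn": 0},
    {"offset": [6, -5.5, 8], "turn": 0},
    {"offset": [6, -5.5, 10], "turn": 0},
    {"offset": [6, -5.5, 11.5], "turn": 0},
    {"offset": [6, -5.5, 11.5], "turn": 0},
  ],
)

```text
t: 26.35
eef_pos: [0.4615, -0.3346, 0.2122]
ee_rot: [3.14, -0.003, -2.997]
force: [0.5, 1.1, -0.4]
width: 0.0453
```

```bash
python3 - <<'E'
from fit import *
go([.46,-.335,.03],-171.7)
s=get_state(); g=tocase(np.array([*s['eef_pos'][:2],s['eef_pos'][2]-.159])); print(s['force'],s['moment'])
for n in ("scene","top"): f=grab_frame(n); side(f,g,.03,.045); brassface(f,g)
E
```

```text
t 26.35 grasp pt [ 0.461  -0.3344  0.0532] yaw -171.74 tilt 0.2 w 0.0453
  offset cm [ 0.15 -0.02  2.32] turn -0.04
[ 0.51827522  1.05488501 -0.36451366] [-0.03427584  0.02034339 -0.02198366]
dx  10 n 16 dz -7 9 16  dy -7 19
dx  15 n 32 dz -12 4 16  dy -9 20
dx  20 n 23 dz -9 -3 6  dy -8 16
dx  25 n  1 dz -4 -4 -4  dy -3 -3
brass px 0 
brass px 0
```

Request:
send_rows(
  motion=[
    {"offset": [0, 0, 1], "turn": 0},
    {"offset": [0, 0, 2], "turn": 0},
    {"offset": [0, 0, 2.4], "turn": 0},
    {"offset": [0, 0, 2.7], "turn": 0},
    {"offset": [0, 0, 2.7], "turn": 0},
  ],
  squeeze=5,
)

```text
t: 26.95
eef_pos: [0.4628, -0.3348, 0.1872]
ee_rot: [-3.141, 0.0, -2.997]
force: [1.1, 0.7, 0.2]
width: 0.0461
```

```bash
python3 - <<'E'
from fit import *
go([.46,-.335,.025],-171.7)
s=get_state(); g=tocase(np.array([*s['eef_pos'][:2],s['eef_pos'][2]-.159])); print(s['force'],s['moment'])
side(grab_frame("scene"),g,.03,.045)
E
```

```text
t 26.95 grasp pt [ 0.4628 -0.3348  0.0282] yaw -171.69 tilt 0.03 w 0.0461
  offset cm [0.28 0.02 0.32] turn 0.01
[1.08467471 0.70332342 0.24580706] [ 0.2817391  -0.22602367 -0.0320939 ]
dx  10 n 13 dz -10 5 14  dy -3 20
dx  15 n 33 dz -11 6 18  dy -9 18
dx  20 n 20 dz -9 -3 4  dy -5 15
dx  25 n  2 dz -7 -4 -2  dy -7 6
```

Request:
send_rows(
  motion=[
    {"offset": [0, 0, 0.3], "turn": 0},
    {"offset": [0, 0, 0.5], "turn": 0},
    {"offset": [0, 0, 0.5], "turn": 0},
  ],
)

```text
t: 27.3
eef_pos: [0.4634, -0.3349, 0.1829]
ee_rot: [-3.14, 0.002, -2.996]
force: [2.0, 2.4, 4.9]
width: 0.0459
```

Request:
send_rows(
  motion=[
    {"offset": [0, 0, 0], "turn": 0},
    {"offset": [0, 0, 0], "turn": 0},
    {"offset": [0, 0, 0], "turn": 0},
    {"offset": [0, 0, 0], "turn": 0},
    {"offset": [0, 0, 0], "turn": 0},
    {"offset": [0, 0, 0], "turn": 0},
  ],
  hand=1,
)

```text
t: 27.9
eef_pos: [0.4623, -0.3348, 0.1821]
ee_rot: [3.141, -0.0, -2.997]
force: [-0.3, 0.3, 1.1]
width: 0.0855
```

Request:
send_rows(
  motion=[
    {"offset": [0, 0, -2], "turn": 0},
    {"offset": [0, 0, -5], "turn": 0},
    {"offset": [0, 0, -9], "turn": 0},
    {"offset": [0, 4, -13], "turn": 0},
    {"offset": [0, 8, -13], "turn": 0},
    {"offset": [0, 12, -13], "turn": 0},
    {"offset": [0, 12, -13], "turn": 0},
  ],
)

```text
t: 28.6
eef_pos: [0.444, -0.2131, 0.313]
ee_rot: [3.141, 0.002, -2.994]
force: [0.1, -0.7, 0.3]
width: 0.0872
```

```bash
cat >> fit.py <<'E'
def hexfit(P,cx,cy,z0,z1,r=.035):
    q=P[(abs(P[...,0]-cx)<r)&(abs(P[...,1]-cy)<r)&(P[...,2]>z0)&(P[...,2]<z1)]
    p=q[:,:2]; print(" top pts",len(q),"z med",np.median(q[:,2]).round(4) if len(q) else "")
    if len(q)<30: return
    best=None
    for t in np.radians(np.arange(-30,30,1.)):
        c=np.zeros(2); A=[];B=[];w=0
        for k in range(3):
            n=np.array([-np.sin(t+k*np.pi/3),np.cos(t+k*np.pi/3)]); s=p@n; lo,hi=np.percentile(s,[1,99]); A.append(n);B.append((lo+hi)/2);w+=hi-lo
        c=np.linalg.lstsq(np.array(A),np.array(B),rcond=None)[0]
        if best is None or w<best[0]: best=(w,np.degrees(t),c)
    print(" hex centre",best[2].round(4),"yaw",best[1].round(1),"across flats",round(best[0]/3,4)); return best
E
python3 - <<'E'
from fit import *
for n in("scene","top"):
    f=grab_frame(n); P=cloud(f); print(n); hexfit(P,.462,-.335,.033,.05)
    im=f["frame"].astype(int); b,g,r=im[...,0],im[...,1],im[...,2]
    m=(g>1.3*b)&(g>.5*r)&(r>60)&(abs(P[...,0]-.462)<.05)&(abs(P[...,1]+.335)<.05)&(P[...,2]<.07); print(" brass",m.sum(),np.median(P[m],0) if m.any() else "")
go([.46,-.335,.1],-171.7)
E
```

```text
scene
 top pts 121 z med 0.0395
 hex centre [ 0.4733 -0.3301] yaw -27.0 across flats 0.0401
 brass 13 [ 0.47200297 -0.33458525  0.03940357]
top
 top pts 0 z med 
 brass 0 
t 28.7 grasp pt [ 0.4453 -0.2154  0.1537] yaw -171.58 tilt 0.06 w 0.0876
  offset cm [  0.29 -12.05   5.37] turn 0.12
```

The hex stands upright on the bench, brass up. Now a finer fit of it and of the mates with the same camera.

```bash
python3 - <<'E'
from fit import *
Ps=np.stack([cloud(grab_frame("scene")) for _ in range(4)])
print("hex"); hexfit(Ps,.472,-.331,.034,.048)
Pc=tocase(Ps)
q=Pc[(abs(Pc[...,0]-.033)<.035)&(abs(Pc[...,1]+.08)<.06)&(Pc[...,2]>.042)&(Pc[...,2]<.053)]
for nm,s in(("left",q[:,1]>-.079),("right",q[:,1]<-.081)): print(nm); hexfit(q[s],.033,-.06 if nm=="left" else -.1,.04,.055)
print("yspan",np.percentile(q[:,1],[1,99]))
E
```

```text
hex
 top pts 476 z med 0.0396
 hex centre [ 0.4736 -0.3308] yaw -29.0 across flats 0.041
left
 top pts 772 z med 0.0474
 hex centre [ 0.0343 -0.059 ] yaw -2.0 across flats 0.0385
right
 top pts 694 z med 0.0473
 hex centre [ 0.0341 -0.0997] yaw 4.0 across flats 0.0384
yspan [-0.11800591 -0.03977876]
```

```bash
python3 - <<'E'
from fit import *
go([.469,-.3326,.10],-148)
E
```

```text
t 28.9 grasp pt [ 0.4451 -0.2169  0.1529] yaw -171.78 tilt 0.03 w 0.0874
  offset cm [ -0.7  -11.8    5.29] turn -23.78
```

Request:
send_rows(
  motion=[
    {"offset": [-0.2, -3, 0], "turn": -6},
    {"offset": [-0.4, -6, 0], "turn": -12},
    {"offset": [-0.6, -9, 0.5], "turn": -18},
    {"offset": [-0.7, -11.8, 2], "turn": -23.8},
    {"offset": [-0.7, -11.8, 4], "turn": -23.8},
    {"offset": [-0.7, -11.8, 5], "turn": -23.8},
    {"offset": [-0.7, -11.8, 5], "turn": -23.8},
  ],
  hand=1,
)

```text
t: 29.6
eef_pos: [0.4681, -0.3322, 0.2601]
ee_rot: [3.138, -0.003, -2.584]
force: [0.0, 0.4, 0.0]
width: 0.0876
```

```bash
python3 - <<'E'
from fit import *
go([.469,-.3326,.03],-148)
E
```

```text
t 29.6 grasp pt [ 0.4675 -0.332   0.1011] yaw -148.02 tilt 0.24 w 0.0876
  offset cm [-0.07 -0.1   7.11] turn -0.02
```

Request:
send_rows(
  motion=[
    {"offset": [-0.1, -0.1, 2.5], "turn": 0},
    {"offset": [-0.1, -0.1, 5], "turn": 0},
    {"offset": [-0.1, -0.1, 6.4], "turn": 0},
    {"offset": [-0.1, -0.1, 7.1], "turn": 0},
    {"offset": [-0.1, -0.1, 7.1], "turn": 0},
  ],
)

```text
t: 30.1
eef_pos: [0.4705, -0.3319, 0.1911]
ee_rot: [3.141, -0.001, -2.581]
force: [0.1, 0.1, 0.1]
width: 0.0875
```

Request:
send_rows(
  motion=[
    {"offset": [0, 0, 0], "turn": 0},
    {"offset": [0, 0, 0], "turn": 0},
    {"offset": [0, 0, 0], "turn": 0},
    {"offset": [0, 0, 0], "turn": 0},
    {"offset": [0, 0, 0], "turn": 0},
    {"offset": [0, 0, 0], "turn": 0},
    {"offset": [0, 0, 0], "turn": 0},
    {"offset": [0, 0, 0], "turn": 0},
  ],
  hand=-1,
  squeeze=30,
)

```text
t: 30.9
eef_pos: [0.4704, -0.3322, 0.1913]
ee_rot: [-3.141, 0.0, -2.581]
force: [-0.8, 0.1, 1.2]
width: 0.0402
```

Request:
send_rows(
  motion=[
    {"offset": [0, 0, 0], "turn": 0},
    {"offset": [0, 0, 0], "turn": 0},
  ],
  squeeze=45,
)

```text
t: 31.1
eef_pos: [0.4705, -0.3322, 0.1913]
ee_rot: [-3.141, 0.0, -2.582]
force: [-0.7, -0.4, 2.9]
width: 0.04
```

```bash
python3 - <<'E'
from fit import *
go([.469,-.3326,.03],-148); s=get_state(); print(s['force'],s['moment'])
Ps=np.stack([cloud(grab_frame("scene")) for _ in range(2)]); q=Ps[(abs(Ps[...,0]-.472)<.04)&(abs(Ps[...,1]+.331)<.04)&(Ps[...,2]>.034)&(Ps[...,2]<.044)]
print(len(q),np.percentile(q,[2,98],axis=0))
e=np.array([np.cos(np.radians(-148)),np.sin(np.radians(-148))]); print("along tool x rel grip",np.percentile((q[:,:2]-s['eef_pos'][:2])@e,[1,99]))
E
```

```text
t 31.1 grasp pt [ 0.4705 -0.3322  0.0323] yaw -147.91 tilt 0.01 w 0.04
  offset cm [0.14 0.05 0.23] turn 0.09
[-0.69434808 -0.41213419  2.9197482 ] [-0.07919277  0.0881013   0.00118857]
261 [[ 0.4534875  -0.35471979  0.03451821]
 [ 0.49950116 -0.29560664  0.04333809]]
along tool x rel grip [-0.02335703  0.01215433]
```

Request:
send_rows(
  motion=[
    {"offset": [0, 0, -1.5], "turn": 0},
    {"offset": [0, 0, -4], "turn": 0},
    {"offset": [0, 0, -8], "turn": 0},
    {"offset": [0, 0, -12], "turn": 0},
    {"offset": [0, 0, -15], "turn": 4},
    {"offset": [0, 0, -16], "turn": 12},
    {"offset": [0, 0, -16], "turn": 20},
    {"offset": [0, 0, -16], "turn": 23.8},
  ],
)

```text
t: 32.0
eef_pos: [0.4701, -0.3319, 0.3514]
ee_rot: [3.141, 0.001, -3.003]
force: [-0.3, 0.3, -1.1]
width: 0.0398
```

```bash
python3 - <<'E'
from fit import *
go([*(C-.0105*EX-.08*EY),.19],-171.7)
E
```

```text
t 32.0 grasp pt [ 0.4702 -0.3319  0.1924] yaw -172.03 tilt 0.04 w 0.0398
  offset cm [-16.8   26.2    0.26] turn -0.33
```

Request:
send_rows(
  motion=[
    {"offset": [-2.4, 3.7, 0], "turn": 0},
    {"offset": [-4.8, 7.5, 0], "turn": 0},
    {"offset": [-7.2, 11.2, 0], "turn": 0},
    {"offset": [-9.6, 15, 0], "turn": 0},
    {"offset": [-12, 18.7, 0], "turn": 0},
    {"offset": [-14.4, 22.5, 0], "turn": -0.3},
    {"offset": [-16.8, 26.2, 0], "turn": -0.3},
    {"offset": [-16.8, 26.2, 0], "turn": -0.3},
  ],
)

```text
t: 32.8
eef_pos: [0.6006, -0.0445, 0.3504]
ee_rot: [3.141, 0.0, -2.988]
force: [0.1, 0.4, -0.9]
width: 0.0396
```

Request:
send_rows(
  motion=[
    {"offset": [0, 0, 3], "turn": 0},
    {"offset": [0, 0, 6], "turn": 0},
    {"offset": [0, 0, 8], "turn": 0},
    {"offset": [0, 0, 9], "turn": 0},
    {"offset": [0, 0, 9], "turn": 0},
  ],
)

```text
t: 33.3
eef_pos: [0.5983, -0.049, 0.2597]
ee_rot: [-3.142, -0.003, -2.992]
force: [0.5, -0.3, -1.2]
width: 0.0401
```

```bash
python3 - <<'E'
from fit import *
go([*(C-.0105*EX-.08*EY),.0393],-171.7)
s=get_state(); g=tocase(np.array([*s['eef_pos'][:2],s['eef_pos'][2]-.159])); print(g,s['force'])
for n in("scene","top"): side(grab_frame(n),g,.03,.045)
E
```

```text
t 33.3 grasp pt [ 0.5978 -0.0491  0.1007] yaw -171.44 tilt 0.18 w 0.0401
  offset cm [-0.2  -0.05  6.14] turn 0.26
[-0.01233611 -0.07954951  0.10066228] [ 0.45595851 -0.29320633 -1.22319037]
dx   5 n  2 dz 6 7 8  dy -19 -16
dx  10 n 10 dz -24 6 9  dy -20 21
dx  15 n 63 dz -29 -2 10  dy -17 20
dx  20 n 52 dz -26 -4 10  dy -9 15
dx  25 n  4 dz -16 -8 -1  dy 2 6
dx -20 n  8 dz -24 -17 -2  dy -5 5
dx -15 n  4 dz 3 10 11  dy 8 17
```

The hex is upright in the grip, its centre about 2 mm rear of the grasp point. Lowering to just above the rim height, then I'll check.

Request:
send_rows(
  motion=[
    {"offset": [-0.2, 0, 1], "turn": 0.2},
    {"offset": [-0.2, 0, 2.2], "turn": 0.2},
    {"offset": [-0.2, 0, 3.4], "turn": 0.2},
    {"offset": [-0.2, 0, 4.4], "turn": 0.2},
    {"offset": [-0.2, 0, 4.9], "turn": 0.2},
    {"offset": [-0.2, 0, 4.9], "turn": 0.2},
  ],
)

```text
t: 34.0
eef_pos: [0.6005, -0.0484, 0.211]
ee_rot: [-3.141, -0.002, -2.995]
force: [0.1, 0.4, -1.9]
width: 0.0401
```

```bash
python3 - <<'E'
from fit import *
go([*(C-.0105*EX-.08*EY),.0393],-171.7)
s=get_state(); g=tocase(np.array([*s['eef_pos'][:2],s['eef_pos'][2]-.159])); print(g,s['force'],s['moment'])
for n in("scene","top"): side(grab_frame(n),g,.03,.035)
E
```

```text
t 34.0 grasp pt [ 0.6002 -0.0485  0.052 ] yaw -171.62 tilt 0.11 w 0.0401
  offset cm [ 0.04 -0.07  1.27] turn 0.08
[-0.01002816 -0.07931661  0.0519598 ] [ 0.13233149  0.44758442 -1.91181683] [ 0.02316413  0.03951874 -0.03584405]
dx   5 n  2 dz 5 6 8  dy -19 -16
dx  10 n  5 dz -16 8 9  dy -15 19
dx  15 n 42 dz -23 -2 10  dy -17 21
dx  20 n 37 dz -19 -1 9  dy -8 15
dx  25 n 19 dz -12 -5 3  dy -25 28
dx  30 n 31 dz -7 -5 -2  dy -30 30
dx  35 n 24 dz -8 -5 -3  dy -29 28
dx  40 n 17 dz -8 -5 -2  dy -13 27
dx  45 n 14 dz -7 -5 -3  dy -11 27
dx  50 n 18 dz -6 -5 -3  dy -15 30
dx  55 n 41 dz -16 -5 -3  dy -29 28
dx -20 n  1 dz -23 -23 -23  dy 4 4
dx -15 n  2 dz -1 1 4  dy 15 18
```

No contact and still upright, its bottom well below the mates' tops. Final 12 mm.

Request:
send_rows(
  motion=[
    {"offset": [0, -0.05, 0.4], "turn": 0},
    {"offset": [0, -0.05, 0.8], "turn": 0},
    {"offset": [0, -0.05, 1.1], "turn": 0},
    {"offset": [0, -0.05, 1.25], "turn": 0},
    {"offset": [0, -0.05, 1.25], "turn": 0},
  ],
)

```text
t: 34.6
eef_pos: [0.6008, -0.0489, 0.1994]
ee_rot: [-3.142, -0.0, -2.995]
force: [-0.0, -0.8, -1.0]
width: 0.0397
```

```bash
python3 - <<'E'
from fit import *
go([*(C-.0035*EX-.08*EY),.0393],-171.7)
s=get_state(); print(s['force'],s['moment'])
E
```

```text
t 34.6 grasp pt [ 0.6007 -0.0489  0.0404] yaw -171.62 tilt 0.03 w 0.0397
  offset cm [-0.63 -0.02  0.11] turn 0.08
[-0.03004381 -0.75711495 -0.99169571] [-0.03286483 -0.04411351 -0.00369268]
```

Request:
send_rows(
  motion=[
    {"offset": [-0.2, 0, 0], "turn": 0},
    {"offset": [-0.35, 0, 0], "turn": 0},
    {"offset": [-0.5, 0, 0], "turn": 0},
    {"offset": [-0.5, 0, 0], "turn": 0},
  ],
)

```text
t: 35.0
eef_pos: [0.6062, -0.0481, 0.1998]
ee_rot: [3.142, 0.0, -2.995]
force: [0.4, -0.4, -0.7]
width: 0.04
```

```bash
python3 - <<'E'
from fit import *
go([*(C-.0035*EX-.08*EY),.0393],-171.7)
s=get_state(); print(s['force'],s['moment'])
E
```

```text
t 35.0 grasp pt [ 0.6062 -0.0481  0.0408] yaw -171.61 tilt 0.02 w 0.04
  offset cm [-0.09 -0.02  0.15] turn 0.09
[ 0.36540862 -0.36800185 -0.65533653] [ 0.00885871 -0.06730919  0.02227189]
```

Request:
send_rows(
  motion=[
    {"offset": [0, 0, 0.08], "turn": 0},
    {"offset": [-0.05, 0, 0.1], "turn": 0},
    {"offset": [-0.1, 0, 0.1], "turn": 0},
    {"offset": [-0.15, 0, 0.1], "turn": 0},
    {"offset": [-0.15, 0, 0.1], "turn": 0},
  ],
)

```text
t: 35.5
eef_pos: [0.6074, -0.0479, 0.1986]
ee_rot: [-3.142, -0.0, -2.995]
force: [0.1, 0.1, -0.4]
width: 0.04
```

```bash
python3 - <<'E'
from fit import *
go([*(C-.0035*EX-.08*EY),.0393],-171.7)
s=get_state(); print(s['force'],s['moment'])
E
```

```text
t 35.5 grasp pt [ 0.6074 -0.0479  0.0396] yaw -171.61 tilt 0.0 w 0.04
  offset cm [ 0.03 -0.02  0.03] turn 0.09
[ 0.09251845  0.14260233 -0.38379966] [ 0.02240873 -0.05450398  0.02457464]
```

Request:
send_rows(
  motion=[
    {"offset": [-0.05, 0, 0.03], "turn": 0},
    {"offset": [-0.1, 0, 0.03], "turn": 0},
    {"offset": [-0.15, 0, 0.03], "turn": 0},
    {"offset": [-0.15, 0, 0.03], "turn": 0},
  ],
)

```text
t: 35.9
eef_pos: [0.6084, -0.0479, 0.1983]
ee_rot: [-3.141, -0.001, -2.995]
force: [-3.9, -1.3, 2.1]
width: 0.0403
```

```bash
python3 - <<'E'
from fit import *
go([*(C-.0035*EX-.08*EY),.0393],-171.7)
s=get_state(); print(s['force'],s['moment'])
g=tocase(np.array([*s['eef_pos'][:2],s['eef_pos'][2]-.159]))
side(grab_frame("scene"),g,.03,.035)
E
```

```text
t 35.9 grasp pt [ 0.6082 -0.048   0.0393] yaw -171.62 tilt 0.08 w 0.0403
  offset cm [ 0.13 -0.   -0.  ] turn 0.08
[-3.86483335 -1.28779319  2.10825747] [-0.49760266  1.2674428  -0.03192555]
dx -10 n  2 dz 6 6 7  dy -20 -17
dx   5 n  1 dz 6 6 6  dy -17 -17
dx  10 n  5 dz 7 8 10  dy -18 -12
dx  15 n 19 dz 0 7 10  dy -24 25
dx  20 n 32 dz 4 8 11  dy -26 27
dx  25 n 38 dz 3 7 11  dy -29 27
dx  30 n 16 dz 5 8 11  dy -29 28
dx  35 n 13 dz 5 8 12  dy -11 30
dx  40 n 18 dz 6 8 10  dy -13 30
dx  45 n 28 dz 2 8 10  dy -28 29
dx  50 n 41 dz -1 8 11  dy -28 29
dx  55 n  5 dz 7 8 10  dy -25 21
```

Contact at the expected spot. One more millimetre to seat it, then release and retreat.

Request:
send_rows(
  motion=[
    {"offset": [-0.06, 0, 0], "turn": 0},
    {"offset": [-0.1, 0, 0], "turn": 0},
    {"offset": [-0.1, 0, 0], "turn": 0},
  ],
)

```text
t: 36.25
eef_pos: [0.6089, -0.048, 0.1983]
ee_rot: [-3.141, -0.003, -2.996]
force: [-5.7, -2.1, 5.1]
width: 0.04
```

Request:
send_rows(
  motion=[
    {"offset": [0, 0, 0], "turn": 0},
    {"offset": [0, 0, 0], "turn": 0},
    {"offset": [0, 0, 0], "turn": 0},
    {"offset": [0, 0, 0], "turn": 0},
    {"offset": [0, 0, 0], "turn": 0},
    {"offset": [0, 0, 0], "turn": 0},
  ],
  hand=0.3,
)

```text
t: 36.85
eef_pos: [0.6099, -0.0475, 0.1984]
ee_rot: [3.142, 0.0, -2.995]
force: [-0.0, 0.7, -1.0]
width: 0.0567
```

Request:
send_rows(
  motion=[
    {"offset": [0, 0, -1], "turn": 0},
    {"offset": [0, 0, -3], "turn": 0},
    {"offset": [0, 0, -6], "turn": 0},
    {"offset": [0, 0, -10], "turn": 0},
    {"offset": [0, 0, -14], "turn": 0},
    {"offset": [0, 0, -16], "turn": 0},
  ],
)

```text
t: 37.45
eef_pos: [0.6103, -0.0477, 0.3634]
ee_rot: [-3.141, 0.006, -2.995]
force: [-0.1, 0.0, 0.7]
width: 0.0565
```

Request:
send_rows(
  motion=[
    {"offset": [2, -4, 0], "turn": 0},
    {"offset": [4, -8, 0], "turn": 0},
    {"offset": [6, -12, 0], "turn": 0},
    {"offset": [8, -16, 0], "turn": 0},
    {"offset": [10, -20, 0], "turn": 0},
    {"offset": [12, -24, 0], "turn": 0},
    {"offset": [14, -28, 0], "turn": 0},
    {"offset": [14, -32, 0], "turn": 0},
  ],
)

```text
t: 38.25
eef_pos: [0.5158, -0.3863, 0.3599]
ee_rot: [-3.141, 0.001, -2.996]
force: [1.9, -0.1, 0.6]
width: 0.0572
```

```bash
cat > chk.py <<'E'
from fit import *
for n in("scene","top"):
    fs=[grab_frame(n) for _ in range(3)]; P=np.stack([tocase(cloud(f)) for f in fs]); im=np.stack([f["frame"] for f in fs]).astype(int)
    b,g,r=im[...,0],im[...,1],im[...,2]
    br=(g>1.35*b)&(g>.53*r)&(r>65)&(abs(P[...,0]-.01)<.05)&(abs(P[...,1]+.08)<.05)&(P[...,2]>.03)&(P[...,2]<.06)
    q=P[br]; print(n,"brass",len(q))
    if len(q)>20:
        _,l,c=cv2.kmeans(q[:,:2].astype(np.float32),3,None,(3,50,1e-5),5,cv2.KMEANS_PP_CENTERS)
        for k in range(3): print("  ",c[k].round(4),(l==k).sum(),"z",np.median(q[l[:,0]==k,2]).round(4))
        print("  dists",[np.linalg.norm(c[i]-c[j]).round(4) for i,j in((0,1),(0,2),(1,2))])
    t=P[(abs(P[...,0]-.01)<.05)&(abs(P[...,1]+.08)<.055)&(P[...,2]>.042)&(P[...,2]<.053)]
    s=t[t[:,0]<.008]; print(" front top pts",len(s),"x",np.percentile(s[:,0],[1,99]).round(4),"y",np.percentile(s[:,1],[1,99]).round(4),"z",np.median(s[:,2]).round(4))
    h=P[(abs(P[...,0]-.015)<.04)&(abs(P[...,1]-.08)<.06)&(P[...,2]<.075)&(P[...,2]>.055)]; print(" hatch z",np.median(h[:,2]).round(4))
E
python3 chk.py
```

```text
scene brass 356
   [ 0.0335 -0.1019] 116 z 0.0481
   [-0.0018 -0.0806] 121 z 0.048
   [ 0.0344 -0.0613] 119 z 0.048
  dists [np.float32(0.0413), np.float32(0.0406), np.float32(0.041)]
 front top pts 604 x [-0.0399  0.0077] y [-0.1295 -0.0274] z 0.0476
 hatch z 0.0675
top brass 528
   [-0.0032 -0.0789] 172 z 0.0478
   [ 0.0324 -0.1002] 176 z 0.0477
   [ 0.0328 -0.0599] 180 z 0.048
  dists [np.float32(0.0414), np.float32(0.0406), np.float32(0.0402)]
 front top pts 488 x [-0.0242  0.0075] y [-0.0994 -0.0609] z 0.0474
 hatch z 0.0675
```

All three stand at the same height, with centre distances of 40.2–41.4 mm. A last check of the hatch, hex yaw and bystanders, then I'll hand in.

```bash
python3 - <<'E'
from fit import *
import pickle
f=grab_frame("top"); P=tocase(cloud(f)); P0=tocase(cloud(pickle.load(open("top.pkl","rb"))))
b=P[(abs(P[...,0]-.015)<.035)&(abs(P[...,1]-.08)<.05)&(P[...,2]>.095)&(P[...,2]<.115)]; print("bar y",np.median(b[:,1]))
t=P[(abs(P[...,0]+.002)<.03)&(abs(P[...,1]+.08)<.024)&(P[...,0]<.01)]; hexfit(t,-.002,-.08,.043,.053)
W=cloud(f);W0=cloud(pickle.load(open("top.pkl","rb")))
for n,(v0,v1,u0,u1) in dict(meter=(130,200,150,200),bread=(120,195,440,485),round_=(220,255,180,215)).items():
    for A in(W0,W):
        q=A[v0:v1,u0:u1].reshape(-1,3); q=q[(q[:,2]>.008)&(q[:,2]<.06)]; print(n,len(q),np.round(q.mean(0),3))
print(get_state()["t"]); job_done()
E
```

```text
bar y 0.07507216492453116
 top pts 171 z med 0.0473
 hex centre [-0.005  -0.0799] yaw 22.0 across flats 0.0374
meter 1547 [0.64  0.403 0.032]
meter 1550 [0.64  0.403 0.032]
bread 869 [ 0.66  -0.385  0.01 ]
bread 0 [nan nan nan]
round_ 237 [0.44  0.341 0.037]
round_ 237 [0.44  0.341 0.036]
38.6
the job is handed in; nothing more can be done<stdin>:9: RuntimeWarning: Mean of empty slice.
  ret = um.true_divide(
```

The job is handed in at 38.6 s. The hatch is parked over the deck, and the hexagonal insulator stands in the notch between the two mates. No verdict was reported.

**What I did:** I lifted the hatch by its bar, slid it along its channels and laid it down. My first try at placing the insulator tipped it over in the well. I picked it up lightly near its brass end and turned it bottom-down against the rear channel lip. I then stood it on the bench, re-gripped it across its flats, lowered it and pushed it gently against the mates.

**Last checks:**
- **Hatch:** it is level, with its plate top at about 67.5 mm and its bar at case y of about 75 mm. That is past the 65 mm limit but not hard against the end stop.
- **Insulators:** all three brass inserts are at a height of about 48 mm, so all stand upright. Their centres are 40.2–41.4 mm apart (limit 42.5 mm).
- **Nest:** the loose insulator is about 1–2.5 mm from the nest point.
- **Bystanders:** the multimeter and round insulator have not moved.

**Checks that failed or disagreed:**
- **Face angle:** the last yaw fit gave 22°, with 37.4 mm across flats instead of 40. I think it is wrong because its points were cut off at one corner. The insulator's 38.5 mm extent along case y and the angle of the gripper at release both point to parallel faces, but I did not confirm the angle separately.
- **Breadboard:** the arm hid it from the top camera at the end, so I could not check it. The gripper was never brought down near it.

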